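# Clip a cast cover in the fixture and touch it off

### The arm

A 7-joint arm with a two-finger parallel gripper is mounted at the origin on the work surface. World frame = base frame: x ahead of the robot, y to its left, z up, the work surface at z = 0. Lengths are in m, angles in rad, forces in N, time in s.
With the tool pointing down it reaches from about 0.35 to 0.9 m from the base axis. Payload 8.1 kg.
Tool frame: the origin (TCP) lies between the finger pads; the fingertips stand 17 mm ahead of it and the grasp point (between the pads) lies 2 mm behind it; z points along the fingers, y is the line along which they close (so a half turn about z gives the same grasp; the last joint's range is limited). The gripper opens to 92 mm and grips with 3 to 60 N. Pads are 19 mm wide; open, the fingers measure 130 mm over their backs; the gripper's body (75 mm by 190 mm) begins 47 mm behind the grasp point.
Start: joints at [-1.373, 0.434, 0.025, 1.573, -0.012, 1.134, -0.075], TCP at [0.185, 0.597, 0.244] pointing down, gripper open.
Joint ranges: [-2.62, 2.62], [-0.44, 2.09], [-1.27, 1.32], [0.08, 2.57], [-1.32, 4.46], [0.12, 2], [-2.74, 2.74]. Speed limits (rad/s): [2.22, 2.22, 3.01, 3.01, 3.14, 3.14, 3.14].

### API

Orientations are given as a rotation vector (axis times angle).
In Python, from cell import observe, get_image, calibration, sign_off, look_for, regions_of, landmark_of gives the robot as it stands.
- The arm moves only by the tool jog_arm, never from a script. Its argument "plan" is a list of rows, each an object with "offset": the shift along the tool's x, y, z normalised to -1 to 1, where 1 is 0.15 m, a list of three; "twist": the turn, a rotation vector about the tool's x, y, z normalised to -1 to 1, where 1 is 2 pi rad, a list of three; "fingers": the gripper command: -1 is shut, 1 is fully open, values between are in proportion. In form: [{"offset": [x, y, z], "twist": [ax, ay, az], "fingers": fingers}, ...]. A call has 1 to 20 rows; each row is the pose to reach, as a shift and turn from the pose commanded when the call began, along the tool's axes at that moment, turning the shorter way round; what a row does not reach only later rows make up. A row lasts 1/8 s, in which the tool goes at most 62.5 mm and 10.7 degrees, less where a joint would pass 70% of its speed; a pose out of reach is approached as far as the arm can. A call with a number of a shift or a turn outside -1 to 1 is refused whole. A call with a gripper value outside its range is refused whole. The fingers move at their own pace and stop on an object; "newtons" is the grip in N (left out, the last holds). Time passes only in rows, so rows that repeat a pose let the fingers close. It gives the time, the measured TCP pose, the force, the opening and the grip force at its end, in the units of the state.
- observe(): the state, without advancing time (a new reading comes with each control period).
- get_image(name): name is "scene" or "top" or "wrist"; returns the picture (384x512x3 uint8, red, green, blue); there is no depth.
- calibration(name): a dict with "fov_y" (degrees; the focal length in pixels is half the picture's height over the tangent of half this angle, whatever the lens; pixels are square), "cx", "cy" (the principal point, pixels), "position" and "attitude" of the camera in the world. Camera axes: x right, y down, z forward; pixel columns grow to the right and rows downward; lengths in m; the calibration is good to about 2 mm. A picture is of the moment at which its call begins: read the wrist's pose just before it. calibration takes no time and is no camera call; for the wrist camera it gives the pose at the moment of the call.
- sign_off(): hands the job in; it is judged then, once.
Trained networks look in the newest picture that a camera, given by its name, has taken for a name from the list of things; names that differ only in an ending like _2 or _b are one class to them, and where a whole thing is asked for, a point or a joint stands for the part that bears it (a point fixed in the world has none). Each returns a list of dicts, best first, with "conf" (0 to 1); they miss things now and then, are a little off and sometimes report something else, mostly with a low value. They report only what shows in the picture. A call takes as long as a camera call. They do not tell look-alikes from the thing itself.
- look_for(thing, camera): "box" ([left, top, width, height] as shares, 0 to 1, of the picture: columns of its width, rows of its height, round what is visible of it).
- regions_of(thing, camera): "region" (384x512 bool, what is visible of it) and "box" ([left, top, width, height] as shares, 0 to 1, of the picture: columns of its width, rows of its height, round what is visible of it).
- landmark_of(thing, camera): "at" ([row, column] as shares, 0 to 1, of the picture: columns of its width, rows of its height: a listed point, or the origin of a listed thing).
The state is a dict: "clock": time; "joints": joint angles; "dq": joint speeds; "joint_efforts": joint torques, N m; "position": TCP position; "ee_rot": TCP orientation; "force": force on the tool from outside, world axes, zero at the start; "ft_torque": the same for the moment, N m; "width": opening from 0.0 (shut) to 1.0 (fully open); "gripper_force": force on a finger pad.
Only numpy, scipy, OpenCV 4.12 (cv2) and the standard library are available. Lean on these libraries where they do the work, as an engineer would, in place of code of your own. Each camera call takes 0.05 s, during which the arm holds its last target. There are 200 camera calls.

### The job

Slide the aluminium cover by its block along the blue bed until both yellow clips have ridden over the rib on its far edge and snapped down into the channel behind it, then let go of it. Take the touch probe from its stand and touch off the cover lightly with the red ball: first on its near long face towards the end with the red dot, then on the same face towards the unmarked end, then on the red-dot end face, resting a moment at each. Hang the probe back upright in its stand, leaving the cover clipped and the other things undisturbed.

Things in the scene. Friction and masses are not known exactly. Their poses are not given: they have to be found in the camera images.
- fixture: Blue flat-topped steel clamping fixture, fixed to the bench, 240 (x) x 200 (y) mm; the flat top of its bed is 30 mm above the origin (origin: centre of its underside, on the bench). Two yellow sprung clips stand on the edge at its +x side (the far side from the robot). A cover is slid along its +x.
- clip_left_nose (a point): Underside of the rounded nose of the left (+y) yellow clip, at (55, 45) mm in the fixture's x, y. The clip is 14 mm wide and pivots on a post at x = 105 mm (top 28 mm above the bed), its arm 16 to 20 mm above the bed. At rest the nose is 4 mm above the bed; a 30 degree entry ramp runs up from it towards -x, its tip 17 mm away, 13 mm above the bed.
- clip_right_nose (a point): The same for the right (-y) clip: at (55, -45) mm in the fixture's x, y.
- clip_left (a joint): Lift of the left clip, rad: 0 at rest, about 0.04 with its nose in the cover's channel, about 0.10 on top of the cover's rib. Sprung down with 2 to 3 N at the nose, polished; pushing the cover under both clips takes about 12 N.
- clip_right (a joint): Lift of the right clip, the same.
- cover: Cast aluminium housing cover, 0.4 kg, 96 (x) x 130 (y) mm, loose on the fixture's bed short of the clips; origin: centre of its underside. Along its x: solid body 18 mm high from -48 to +4; low channel floor 6 mm high from +4 to +40; rib 9 mm high from +40 to +48, along the whole far edge, which goes under the clips first. A red dot (16 mm) on top of the body marks the +y end.
- cover_block (a point): Centre of the top of the cover's block for gripping, 24 (x) x 46 (y) mm, which stands 32 mm above the body's top: x = -20, y = 0, 50 mm above the cover's origin.
- cover_channel (a point): Where the clip noses should come down: the channel floor at the cover's x = +25. A nose centred anywhere from x = +12 to +34 is down in the channel; if pushed on, the tips of the clip ramps meet the body's wall.
- cover_near_face (a point): Middle of the cover's near long face (x = -48), 9 mm above its underside; the face is 130 mm long (along y) and 18 mm high and faces the cover's -x, to the robot.
- cover_dot_end (a point): Middle of the solid part of the red-dot end face (y = +65), 9 mm above the underside: 52 mm long (x = -48 to +4), 18 mm high, facing the cover's +y.
- stand: Stand for the probe, fixed, on the left or the right of the fixture: dark base 90 x 90 mm and walls, green top plate 70 x 70 mm whose upper face is 100 mm above the origin (underside centre) with a square 34 mm opening in the middle, open below.
- probe: Touch probe, 0.2 kg, hanging upright in the stand by its collar. Origin: centre of the underside of the round steel collar (46 mm across, 6 mm thick), which rests on the stand's top. Above it a black square grip 24 x 24 mm (sides along the probe's x and y) from 6 to 52 mm. Below it a round body 26 mm across, 30 mm long, then the stylus.
- stylus: The probe's white stylus: a sprung pin with a red ball, pivoting any way about its origin 34 mm below the probe's origin, springing back straight. Sideways it yields about 3.3 mm per newton at the ball and stops at about 22 mm.
- stylus_ball (a point): Centre of the red ball, 8 mm across, 79 mm below the probe's origin when the stylus is straight.
- bin: Blue open bin of metal brackets, 110 x 100 x 50 mm high, fixed, on the other side from the stand. Not to be used.
- profile: Bystander: aluminium profile 220 x 20 x 20 mm, lying.
- screwdriver: Bystander: screwdriver, lying.
- carton: Bystander: cardboard box 100 x 130 x 70 mm.
- jar: Bystander: clear jar 60 mm across, 70 mm high, orange cap.
- spool: Bystander: orange spool 80 mm across, 50 mm high.
- wrench: Bystander: wrench, lying.
Mind the look-alikes: they are no part of the job. Several things have the shape of the cover; the one meant has the colours described above. Of the things that look like the stand, take the one that is farthest from the robot's base at the start.

How it is judged:
By the outcome, as a careful person would: the job done as asked, in the order asked, and still so for the second after the job is handed in, with the robot touching nothing.
It also fails if it takes over 67 s, if anything falls off the work surface, if the arm or the gripper's body presses on something with over 40 N, if the wrist force passes 120 N, or if a joint passes its speed limit or range.

## Working session

There is one attempt and no reset: what is moved stays moved. The work goes in short steps, Python scripts to look and compute and a tool call to move; the robot and the scene stay as the last step left them, time stands still between calls to the robot, and variables do not carry over. Pictures are saved under pics/ and viewed, at most 10 in all, crops included, and the job is handed in when it is done.

Besides the shell and the picture viewer there is one more tool, called by a JSON object that holds its "op" and its "data". jog_arm: Moves the arm, as the interface text tells. Scaled input: -1 to 1 covers 0.15 m each way for a shift and 2 pi rad each way for a turn. Its arguments: {"type":"object","properties":{"plan":{"type":"array","items":{"type":"object","properties":{"offset":{"type":"array","items":{"type":"number","minimum":-1,"maximum":1}},"twist":{"type":"array","items":{"type":"number","minimum":-1,"maximum":1}},"fingers":{"type":"number"}}}},"newtons":{"type":"number"}},"required":["plan"]}

```bash
ls; mkdir -p pics
cat > h.py <<'E'
import numpy as np, cv2
from cell import *
from scipy.spatial.transform import Rotation as R
def cam(n):
    c=calibration(n); f=192/np.tan(np.radians(c['fov_y'])/2)
    a=np.array(c['attitude'],float)
    M=a if a.shape==(3,3) else R.from_rotvec(a).as_matrix() if a.size==3 else R.from_quat(a).as_matrix()
    return f,c['cx'],c['cy'],np.array(c['position']),M
def ray(n,r,c):
    f,cx,cy,p,M=cam(n); return p,M@np.array([(c-cx)/f,(r-cy)/f,1])
def at(n,r,c,z):
    p,d=ray(n,r,c); return p+d*(z-p[2])/d[2]
def proj(n,P):
    f,cx,cy,p,M=cam(n); q=(np.atleast_2d(P)-p)@M; return np.c_[q[:,1]/q[:,2]*f+cy,q[:,0]/q[:,2]*f+cx]
def lm(t,n): return [(round(x['conf'],2),np.array(x['at'])*[384,512]) for x in landmark_of(t,n)]
E
python3 - <<'E'
from h import *
print(observe())
for n in('scene','top','wrist'):
    im=get_image(n); cv2.imwrite(f'pics/{n}0.png',im[:,:,::-1]); print(n,calibration(n))
for n in('scene','top'):
  for t in('fixture','clip_left_nose','clip_right_nose','cover','cover_block','cover_dot_end','cover_near_face','stand','probe','stylus_ball'):
    print(n,t,[(c,a.round(1)) for c,a in lm(t,n)])
E
```

```text
pics
{'clock': 0.0, 'joints': array([-1.3725852 ,  0.43520472,  0.02496612,  1.57404566, -0.01156308,
        1.13399707, -0.07512846]), 'dq': array([-0.00043221,  0.00098356, -0.00017022, -0.00031215, -0.0011    ,
       -0.00094399,  0.001381  ]), 'joint_efforts': array([-7.79956772e-04, -6.67868543e+01,  9.84417424e-01, -3.14464688e+01,
       -6.06047432e-02,  4.31048311e-02,  1.87961491e-04]), 'position': array([0.18510665, 0.59648074, 0.24297612]), 'ee_rot': array([-4.70842357e-01, -3.10604820e+00,  2.37113050e-03]), 'force': array([ 0.53923792,  0.2317483 , -0.430118  ]), 'ft_torque': array([ 0.00059453, -0.03282198, -0.05369723]), 'gripper_force': 0.0, 'width': 1.0000379299444326}
scene {'fov_y': 54.97729329544684, 'cx': 259.04112319315146, 'cy': 190.3845330719203, 'position': array([ 1.12587157, -0.12831591,  0.89044244]), 'attitude': array([-2.03884458, -1.57323303,  0.54002214])}
top {'fov_y': 50.7310141654338, 'cx': 256.95811052272086, 'cy': 189.14885536703667, 'position': array([0.28887284, 0.00874453, 1.48148083]), 'attitude': array([-2.15528063,  2.11777907, -0.1594799
[... 1145 characters left out ...]
128.1, 319.9])), (0.7, array([197.7, 275.6]))]
top cover_block [(0.92, array([199.8, 275.4])), (0.82, array([114.6, 219.3])), (0.72, array([168. , 277.8])), (0.56, array([115. , 325.2])), (0.47, array([150.3, 192.9]))]
top cover_dot_end [(0.75, array([105.1, 219.1])), (0.68, array([207.1, 261.3])), (0.56, array([116.1, 334.7]))]
top cover_near_face [(0.95, array([207.7, 279.5])), (0.93, array([114.7, 321.6])), (0.66, array([120.3, 212.4])), (0.58, array([123.6, 263.5])), (0.49, array([197.9, 280.5]))]
top stand [(0.96, array([202.1, 177.5])), (0.83, array([249.8, 151.7])), (0.62, array([153.4, 191.4]))]
top probe [(0.64, array([198.2, 171.6]))]
top stylus_ball [(0.62, array([201.6, 277.7]))]
```

Run:
```python
import cv2
a=cv2.imread('pics/top0.png'); cv2.imwrite('pics/top0b.png',cv2.resize(a[70:290,110:400],None,fx=2.7,fy=2.7,interpolation=cv2.INTER_CUBIC))
a=cv2.imread('pics/scene0.png'); cv2.imwrite('pics/scene0b.png',cv2.resize(a,(800,600),interpolation=cv2.INTER_CUBIC))
```

```text
(no output)
```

View pics/top0b.png

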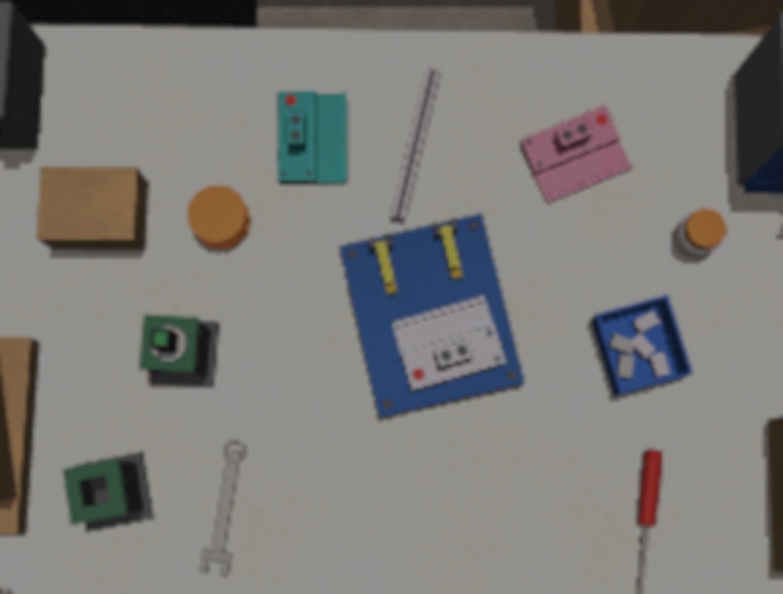

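View pics/scene0b.png

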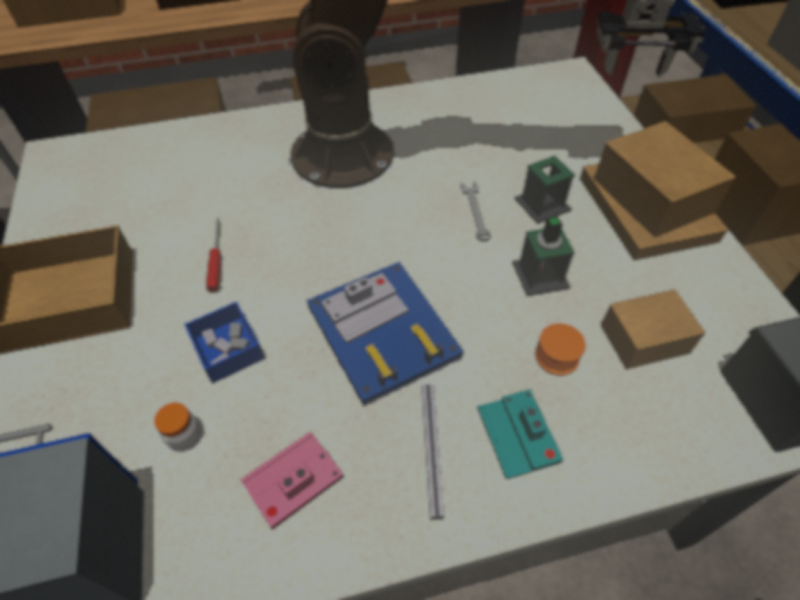

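Run:
```python
from h import *
im=cv2.cvtColor(cv2.imread('pics/top0.png'),cv2.COLOR_BGR2HSV)
m=cv2.inRange(im,(100,120,50),(125,255,255))
cs,_=cv2.findContours(m,0,2); c=max(cs,key=cv2.contourArea)
(cx,cy),s,a=cv2.minAreaRect(c); b=cv2.boxPoints(((cx,cy),s,a))
P=np.array([at('top',q[1],q[0],.03) for q in b]); print(P.round(4),P.mean(0), [np.linalg.norm(P[i]-P[i-1]) for i in range(4)])
for t,z,px in(('cover',.03,(197.7,275.6)),('block',.08,(199.8,275.4)),('de',.039,(207.1,261.3)),('nl',.034,(173.1,254.8)),('nr',.034,(164.8,279.6)),('stand top',.1,(70+343/2.7,110+170/2.7)),('probegrip top',.152,(70+339/2.7,110+162/2.7))): print(t,at('top',*px,z))
print(cam('wrist'))
s=observe();T=R.from_rotvec(s['ee_rot']).as_matrix();f,_,_,p,M=cam('wrist'); print(T, T.T@(p-s['position']), T.T@M)
```

```text
[[ 0.6194  0.1005  0.03  ]
 [ 0.6687 -0.0909  0.03  ]
 [ 0.4389 -0.1448  0.03  ]
 [ 0.3916  0.0422  0.03  ]] [ 0.52965849 -0.02325576  0.03      ] [np.float64(0.23509584962228178), np.float64(0.19763486926596335), np.float64(0.2360795521405557), np.float64(0.19283338920161303)]
cover [ 0.48748559 -0.04636482  0.03      ]
block [ 0.47324135 -0.04384933  0.08      ]
de [0.45141322 0.00479124 0.039     ]
nl [0.57601532 0.03047681 0.034     ]
nr [ 0.60841217 -0.0594987   0.034     ]
stand top [0.47412757 0.30998635 0.1       ]
probegrip top [0.47194491 0.30874415 0.152     ]
(np.float64(315.06805587886856), 263.83505784248365, 193.25506998950587, array([0.11110073, 0.61965722, 0.38515968]), array([[ 2.98085691e-01,  9.14867169e-01,  2.72328817e-01],
       [ 9.54539031e-01, -2.85816062e-01, -8.46428816e-02],
       [ 3.98956436e-04,  2.85179317e-01, -9.58474099e-01]]))
[[-9.55073364e-01  2.96369482e-01 -1.61977170e-05]
 [ 2.96369481e-01  9.55073363e-01  4.33083852e-05]
 [ 2.83052918e-05  3.65621761e-05 -9.99999999e-01]] [ 0.07750556 -0.00026035 -0.14141953] [[-1.79745492e-03 -9.58464350e-01 -2.85206696e-01]
 [ 9.99998319e-01 -1.82617126e-03 -1.65255047e-04]
 [-3.62445200e-04 -2.85206513e-01  9.58466021e-01]]
```

```bash
cat >> h.py <<'E'
def Rt(psi):
    c,s=np.cos(psi),np.sin(psi); y=np.array([c,s,0]); z=np.array([0,0,-1.]); return np.c_[np.cross(y,z),y,z]
def mv(targets,base=None):
    """targets: (x,y,z,psi deg); prints normalized rows, from the measured pose (or base pose)"""
    if base is None:
        s=observe(); p=s['position'];T=R.from_rotvec(s['ee_rot']).as_matrix()
    else: p=np.array(base[:3]);T=Rt(np.radians(base[3]))
    for t in targets:
        o=T.T@(np.array(t[:3])-p)/.15; w=R.from_matrix(T.T@Rt(np.radians(t[3]))).as_rotvec()/(2*np.pi)
        print('off',o.round(3).tolist(),'tw',w.round(4).tolist(),'rows~',round(np.linalg.norm(o)*.15/.0625,1))
E
python3 - <<'E'
from h import *
mv([(.46,.28,.30,14),(.50,-.03,.26,14)])
E
```

```text
off [-2.376, -1.475, -0.375] tw [0.0, -0.0, 0.1632] rows~ 6.8
off [-3.243, -3.37, -0.109] tw [0.0, -0.0, 0.1632] rows~ 11.2
```

{"op": "jog_arm", "data": {"plan": [{"offset":[-1,-0.62,-0.2],"twist":[0,0,0.1632]},{"offset":[-1,-0.62,-0.2],"twist":[0,0,0.1632]},{"offset":[-1,-0.62,-0.2],"twist":[0,0,0.1632]},{"offset":[-1,-0.62,-0.2],"twist":[0,0,0.1632]},{"offset":[-1,-0.62,-0.2],"twist":[0,0,0.1632]},{"offset":[-1,-0.62,-0.2],"twist":[0,0,0.1632]}]}}

```text
$.plan[0]: bad value
```

{"op": "jog_arm", "data": {"plan": [{"offset":[-0.72,0.37,-0.09]},{"offset":[-0.72,0.37,-0.09]}]}}

```text
$.plan[0]: bad value
```

{"op": "jog_arm", "data": {"plan": [{"offset":[-0.72,0.37,-0.09]},{"offset":[-0.72,0.37,-0.09]},{"offset":[-0.72,0.37,-0.09]},{"offset":[-0.72,0.37,-0.09]}]}}

```text
$.plan[0]: bad value
```

Run:
```python
from h import *
s=observe(); print(s['clock'],s['position'],s['ee_rot'],s['joints'],np.abs(s['dq']).max())
cw=cam('wrist'); im=get_image('wrist'); cv2.imwrite('pics/w1.png',im[:,:,::-1])
np.save('w1cam.npy',np.r_[cw[0],cw[1],cw[2],cw[3],cw[4].ravel()])
for t,z in(('stand',0),('probe',.1)):
  for c,a in lm(t,'wrist'): print(t,c,a.round(1),at('wrist',*a,z))
```

```text
1.15 [0.1851991  0.59694172 0.24373796] [-4.70851236e-01 -3.10608469e+00 -6.34463986e-05] [-1.37259541  0.4345005   0.02501166  1.57320952 -0.01164683  1.13398936
 -0.07507281] 0.002070448718341075
```

View pics/w1.png

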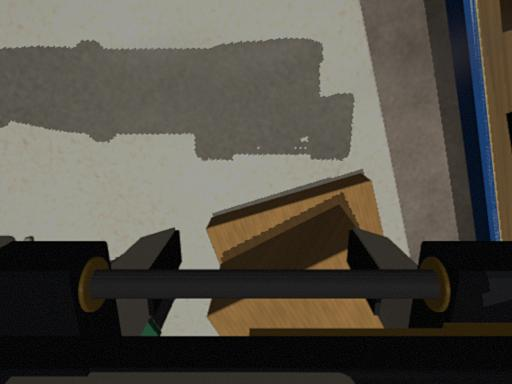

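{"op": "jog_arm", "data": {"plan": [{"offset":[-1,-0.62,-0.2],"twist":[0,0,0.1632],"fingers":1},{"offset":[-1,-0.62,-0.2],"twist":[0,0,0.1632],"fingers":1},{"offset":[-1,-0.62,-0.2],"twist":[0,0,0.1632],"fingers":1},{"offset":[-1,-0.62,-0.2],"twist":[0,0,0.1632],"fingers":1},{"offset":[-1,-0.62,-0.2],"twist":[0,0,0.1632],"fingers":1},{"offset":[-1,-0.62,-0.2],"twist":[0,0,0.1632],"fingers":1}]}}

```text
clock: 2.05
position: [0.301, 0.4636, 0.2739]
ee_rot: [-1.94, -2.471, -0.0]
force: [-0.6, -0.1, -0.0]
width: 1.001
gripper_force: 0.0
```

{"op": "jog_arm", "data": {"plan": [{"offset":[-0.88,0.37,-0.09],"twist":[0,0,0],"fingers":1},{"offset":[-0.88,0.37,-0.09],"twist":[0,0,0],"fingers":1},{"offset":[-0.88,0.37,-0.09],"twist":[0,0,0],"fingers":1}]}}

```text
clock: 2.42
position: [0.3895, 0.3454, 0.288]
ee_rot: [1.94, 2.469, 0.002]
force: [0.7, 0.5, 0.4]
width: 1.001
gripper_force: 0.0
```

{"op": "jog_arm", "data": {"plan": [{"offset":[-0.88,0.37,-0.09],"twist":[0,0,0],"fingers":1},{"offset":[-0.88,0.37,-0.09],"twist":[0,0,0],"fingers":1},{"offset":[-0.88,0.37,-0.09],"twist":[0,0,0],"fingers":1},{"offset":[-0.88,0.37,-0.09],"twist":[0,0,0],"fingers":1}]}}

```text
clock: 2.92
position: [0.4731, 0.2337, 0.3009]
ee_rot: [1.937, 2.473, 0.001]
force: [-1.1, 0.8, -0.1]
width: 0.997
gripper_force: 0.0
```

```bash
cat > look.py <<'E'
import sys
from h import *
n=sys.argv[1]
s=observe(); print(s['clock'],s['position'],s['ee_rot'],s['joints'].round(2),np.abs(s['dq']).max())
cw=cam('wrist'); im=get_image('wrist'); cv2.imwrite(f'pics/{n}.png',im[:,:,::-1])
np.savez(f'{n}.npz',f=cw[0],cx=cw[1],cy=cw[2],p=cw[3],M=cw[4])
for a in sys.argv[2:]:
  t,z=a.split(':'); z=float(z)
  for c,q in lm(t,'wrist'): print(t,c,q.round(1),at('wrist',*q,z).round(4))
E
python3 look.py w1 stand:0 probe:.1
```

```text
2.925 [0.47312359 0.23367265 0.30088752] [1.93700108e+00 2.47319903e+00 7.38955260e-04] [-0.9   0.23  0.42  1.75 -0.1   1.18 -0.21] 0.04523015709367805
probe 0.67 [ 98.4 281.5] [0.4695 0.3166 0.1   ]
```

View pics/w1.png

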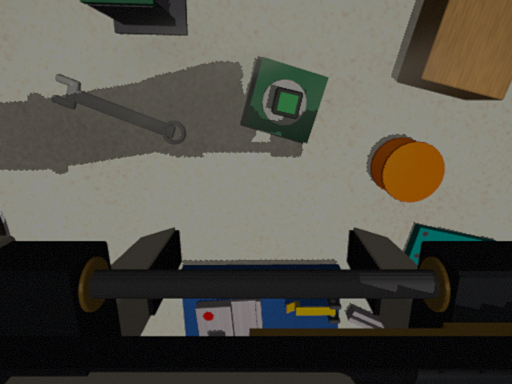

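```bash
cat > w1.py <<'E'
from h import *
d=np.load('w1.npz'); im=cv2.imread('pics/w1.png')
def atz(r,c,z): v=d['M']@np.array([(c-d['cx'])/d['f'],(r-d['cy'])/d['f'],1]); return d['p']+v*(z-d['p'][2])/v[2]
h=cv2.cvtColor(im,cv2.COLOR_BGR2HSV); print('grip',h[102,287],'plate',h[80,262],h[125,300])
cr=im[45:160,225:345]; cv2.imwrite('pics/w1c.png',cv2.resize(cr,None,fx=5,fy=5,interpolation=cv2.INTER_NEAREST))
def rect(m,z,nm):
    cs,_=cv2.findContours(m,0,1); c=max(cs,key=cv2.contourArea); W=np.array([atz(p[0][1]+0.,p[0][0]+0.,z)[:2] for p in c])*1000
    (cx,cy),s,a=cv2.minAreaRect(W.astype(np.float32)); print(nm,cx,cy,s,a, len(c), cv2.boundingRect(c))
m=np.zeros(h.shape[:2],np.uint8); m[40:165,225:345]=255
rect(cv2.inRange(h,(45,60,40),(85,255,255))&m,.1,'plate')
rect(cv2.inRange(h,(45,60,110),(85,255,255))&m,.152,'grip')
E
python3 w1.py
```

```text
grip [ 66 151 110] plate [ 69 110  81] [71 92 47]
plate 476.30352783203125 311.93280029296875 (70.01896667480469, 69.70243835449219) 87.65067291259766 287 (246, 58, 82, 84)
grip 475.2756042480469 310.9064636230469 (14.424027442932129, 14.415342330932617) 0.41429638862609863 61 (278, 93, 20, 20)
```

View pics/w1c.png

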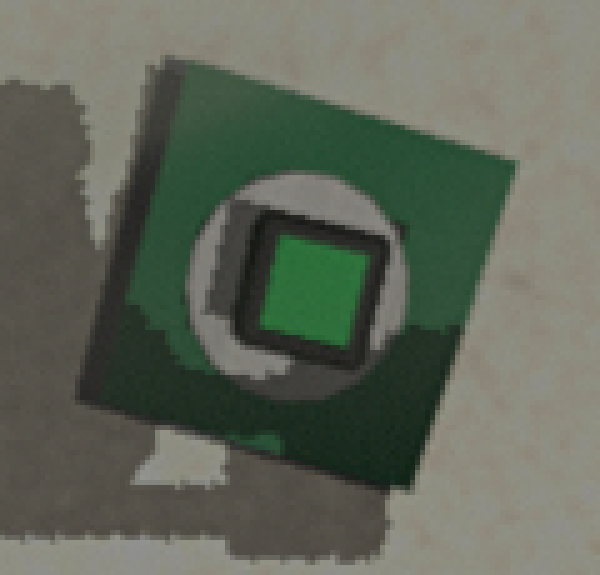

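{"op": "jog_arm", "data": {"plan": [{"offset":[-0.79,-0.06,0.04],"twist":[0,0,0],"fingers":1},{"offset":[-0.79,-0.06,0.04],"twist":[0,0,0],"fingers":1}]}}

```text
clock: 3.32
position: [0.492, 0.1179, 0.2945]
ee_rot: [-1.928, -2.48, -0.0]
force: [1.1, 0.6, 0.7]
width: 1.001
gripper_force: 0.0
```

{"op": "jog_arm", "data": {"plan": [{"offset":[-0.79,-0.06,0.04],"twist":[0,0,0],"fingers":1},{"offset":[-0.79,-0.06,0.04],"twist":[0,0,0],"fingers":1}]}}

```text
clock: 3.58
position: [0.5124, 0.0001, 0.2886]
ee_rot: [-1.93, -2.478, -0.001]
force: [1.2, 0.3, 0.6]
width: 1.004
gripper_force: 0.0
```

{"op": "jog_arm", "data": {"plan": [{"offset":[-0.79,-0.06,0.04],"twist":[0,0,0],"fingers":1},{"offset":[-0.79,-0.06,0.04],"twist":[0,0,0],"fingers":1},{"offset":[-0.79,-0.06,0.04],"twist":[0,0,0],"fingers":1},{"offset":[-0.79,-0.06,0.04],"twist":[0,0,0],"fingers":1}]}}

```text
clock: 4.08
position: [0.5325, -0.1151, 0.2823]
ee_rot: [-1.931, -2.477, -0.0]
force: [0.1, 0.3, -0.0]
width: 1.003
gripper_force: 0.0
```

```bash
python3 look.py w2 fixture:0 clip_left_nose:.034 clip_right_nose:.034 cover:.03 cover_block:.08 cover_dot_end:.039 cover_near_face:.039
```

```text
4.075 [ 0.53250779 -0.11510734  0.2823154 ] [-1.93079534e+00 -2.47671833e+00 -3.92425627e-04] [-0.35  0.29  0.61  1.75 -0.18  1.16  0.56] 0.021543640781824122
fixture 0.79 [ 92.8 282.8] [ 0.5347 -0.0255  0.    ]
clip_left_nose 0.82 [ 50.1 333.1] [0.5766 0.0318 0.034 ]
clip_right_nose 0.88 [129.7 328.1] [ 0.5978 -0.0552  0.034 ]
cover 0.89 [268.  393.1] [ 0.7445 -0.2163  0.03  ]
cover 0.87 [ 98.8 248.7] [ 0.4955 -0.0441  0.03  ]
cover_block 0.74 [100.  222.4] [ 0.4713 -0.0519  0.08  ]
cover_block 0.5 [105.8 204.7] [ 0.4544 -0.0621  0.08  ]
cover_dot_end 0.81 [ 44.9 218.4] [0.4499 0.0034 0.039 ]
cover_near_face 0.83 [106.4 205. ] [ 0.4479 -0.0658  0.039 ]
cover_near_face 0.73 [264.9 435.7] [ 0.7939 -0.1952  0.039 ]
cover_near_face 0.53 [ 49.9 333.5] [0.5764 0.0293 0.039 ]
```

View pics/w2.png

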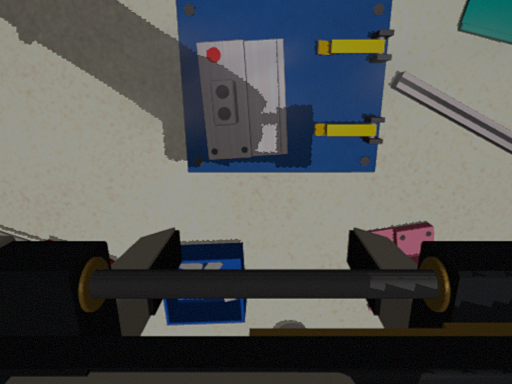

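```bash
cat > w2.py <<'E'
from h import *
d=np.load('w2.npz'); im=cv2.imread('pics/w2.png')
def atz(r,c,z): v=d['M']@np.array([(c-d['cx'])/d['f'],(r-d['cy'])/d['f'],1]); return (d['p']+v*(z-d['p'][2])/v[2])[:2]*1000
h=cv2.cvtColor(im,cv2.COLOR_BGR2HSV); blue=cv2.inRange(h,(100,130,20),(130,255,255))>0
def line(pts,z,nm):
    W=np.array([atz(r,c,z) for r,c in pts],np.float32); vx,vy,x,y=cv2.fitLine(W,cv2.DIST_HUBER,0,.1,.1).ravel()
    print(nm,len(W),'pt',(round(x,1),round(y,1)),'ang',round(np.degrees(np.arctan2(vy,vx)),2)); return np.array([x,y]),np.array([vx,vy])
L=[];Rr=[]
for r in range(60,145,2):
    c=np.where(~blue[r,190:300])[0]+190; L.append((r,c.min()-.5)); 
    b=[k for k in range(275,300) if blue[r,k]and blue[r,k+1]and blue[r,k+2]]; Rr.append((r,b[0]-.5))
near=line(L,.048,'near top edge'); far=line(Rr,.039,'far rib edge')
U=[];B=[]
for c in range(214,240): 
    q=np.where(~blue[20:60,c])[0]; U.append((q.min()+19.5,c)) if len(q) else 0
    q=np.where(~blue[140:166,c])[0]; B.append((q.max()+140.5,c)) if len(q) else 0
up=line(U,.048,'dot end edge'); lo=line(B,.048,'other end')
FL=[(r,np.where(blue[r,165:200])[0].min()+164.5) for r in range(10,165,3)]; FR=[(r,np.where(blue[r,300:410])[0].max()+300.5) for r in list(range(75,120,3))+list(range(145,170,3))]
FB=[(np.where(blue[100:200,c])[0].max()+100.5,c) for c in range(210,370,4)]
a=line(FL,.03,'fx near');b=line(FR,.03,'fx far');e=line(FB,.03,'fx right')
def X(l,m): t=np.linalg.solve(np.c_[l[1],-m[1]],m[0]-l[0]); return l[0]+t[0]*l[1]
p,q=X(a,e),X(b,e); print('fx corners',p,q,np.linalg.norm(q-p))
for l in((near,up),(near,lo),(far,up)): print(X(*l))
print('len',np.linalg.norm(X(near,up)-X(near,lo)))
y=h; 
for r0,r1 in((30,65),(115,145)):
    m=cv2.inRange(h[r0:r1,300:395],(20,120,60),(35,255,255)); rr,cc=np.nonzero(m); print('clip tip', cc.min()+300, 'row',rr[cc<cc.min()+5].mean()+r0, atz(rr[cc<cc.min()+5].mean()+r0,cc.min()+300,.044))
E
python3 w2.py
```

```text
near top edge 43 pt (np.float32(428.1), np.float32(-46.3)) ang -79.81
far rib edge 43 pt (np.float32(539.5), np.float32(-38.0)) ang -72.53
dot end edge 26 pt (np.float32(456.0), np.float32(10.1)) ang 17.82
other end 26 pt (np.float32(486.0), np.float32(-117.6)) ang 17.19Traceback (most recent call last):
  File "w2.py", line 18, in <module>
    FL=[(r,np.where(blue[r,165:200])[0].min()+164.5) for r in range(10,165,3)]; FR=[(r,np.where(blue[r,300:410])[0].max()+300.5) for r in list(range(75,120,3))+list(range(145,170,3))]
           ~~~~~~~~~~~~~~~~~~~~~~~~~~~~~~~~^^
    return umr_minimum(a, axis, None, out, keepdims, initial, where)
ValueError: zero-size array to reduction operation minimum which has no identity
```

```bash
python3 - <<'E'
s=open('w2.py').read()
s=s.replace("for r in range(10,165,3)]; FR","for r in range(10,165,3) if blue[r,165:200].any()]; FR")
s=s.replace("c=np.where(~blue[r,190:300])[0]+190; L.append((r,c.min()-.5)); ","c=[k for k in range(196,225) if not blue[r,k:k+3].any() and blue[r,k-3:k].all()]; L.append((r,c[0]-.5)) if c else 0")
open('w2.py','w').write(s)
E
python3 w2.py
```

```text
near top edge 7 pt (np.float32(457.0), np.float32(-99.1)) ang -70.71
far rib edge 43 pt (np.float32(539.5), np.float32(-38.0)) ang -72.53
dot end edge 26 pt (np.float32(456.0), np.float32(10.1)) ang 17.82
other end 26 pt (np.float32(486.0), np.float32(-117.6)) ang 17.19
fx near 26 pt (np.float32(414.8), np.float32(-44.0)) ang -75.94
fx far 24 pt (np.float32(655.3), np.float32(-29.1)) ang -75.72
fx right 40 pt (np.float32(561.0), np.float32(-119.0)) ang 14.02
fx corners [ 441.05753 -148.89307] [671.12933  -91.452995] 237.13371
[422.52576    -0.6599655]
[ 465.6385  -123.85608]
[518.07513   30.045761]
len 130.52199
clip tip 318 row 46.791044776119406 [557.7149092   28.61771154]
clip tip 315 row 129.21052631578948 [580.20808305 -58.12126097]
```

Run:
```python
from h import *
mv([(.4728,-.0532,.135,17.5)]); mv([(.4728,-.0532,.069,17.5)],(.4728,-.0532,.135,17.5))
b=(.4728,-.0532,.069,17.5)
mv([(.4942,-.0342,.069,14.1),(.5437,-.0218,.069,14.1)],b)
```

```text
off [0.505, -0.284, 0.985] tw [0.0, -0.0, -0.0095] rows~ 2.7
off [0.0, 0.0, 0.44] tw [0.0, 0.0, 0.0] rows~ 1.1
off [0.078, 0.174, 0.0] tw [0.0, 0.0, 0.0094] rows~ 0.5
off [0.058, 0.514, 0.0] tw [0.0, 0.0, 0.0094] rows~ 1.2
```

{"op": "jog_arm", "data": {"plan": [{"offset":[0.505,-0.284,0.6],"twist":[0,0,-0.0095],"fingers":1},{"offset":[0.505,-0.284,0.985],"twist":[0,0,-0.0095],"fingers":1},{"offset":[0.505,-0.284,0.985],"twist":[0,0,-0.0095],"fingers":1},{"offset":[0.505,-0.284,0.985],"twist":[0,0,-0.0095],"fingers":1},{"offset":[0.505,-0.284,0.985],"twist":[0,0,-0.0095],"fingers":1}]}}

```text
clock: 5.1
position: [0.4744, -0.0547, 0.1366]
ee_rot: [1.858, 2.53, 0.002]
force: [-0.7, 0.1, 0.6]
width: 0.997
gripper_force: 0.0
```

{"op": "jog_arm", "data": {"plan": [{"offset":[0,0,0.25],"twist":[0,0,0],"fingers":1},{"offset":[0,0,0.38],"twist":[0,0,0],"fingers":1},{"offset":[0,0,0.44],"twist":[0,0,0],"fingers":0.2},{"offset":[0,0,0.44],"twist":[0,0,0],"fingers":-0.2},{"offset":[0,0,0.44],"twist":[0,0,0],"fingers":-0.2}], "newtons": 30}}

```text
clock: 5.72
position: [0.4738, -0.0541, 0.0701]
ee_rot: [1.859, 2.531, 0.002]
force: [-0.0, -1.1, 0.4]
width: 0.728
gripper_force: 0.0
```

Run:
```python
from h import *
s=observe(); print(s)
mv([(.4728,-.0532,.069,17.5)])
```

```text
{'clock': 5.725, 'joints': array([-0.33836976,  0.46061869,  0.45027689,  2.14286538, -0.34758982,
        0.60498092,  0.66343535]), 'dq': array([-2.50367776e-03, -7.19253615e-04, -1.63588054e-03,  7.46324990e-03,
       -9.22233648e-04, -3.30586392e-03,  6.10359946e-05]), 'joint_efforts': array([ 1.27212508e-01, -5.14277565e+01,  6.20132759e+00, -1.85361314e+01,
       -1.55065733e-02,  7.93612702e-02,  1.19223896e-03]), 'position': array([ 0.47376449, -0.05411243,  0.07007766]), 'ee_rot': array([1.85857764e+00, 2.53085908e+00, 2.11443861e-03]), 'force': array([-0.01206431, -1.06081002,  0.35498273]), 'ft_torque': array([-0.04615627,  0.03954343,  0.01714337]), 'gripper_force': 0.0, 'width': 0.7278353123645546}
off [0.008, -0.004, 0.007] tw [0.0003, 0.0001, -0.0002] rows~ 0.0
```

{"op": "jog_arm", "data": {"plan": [{"offset":[0,0,0],"twist":[0,0,0],"fingers":-1},{"offset":[0,0,0],"twist":[0,0,0],"fingers":-1},{"offset":[0,0,0],"twist":[0,0,0],"fingers":-1},{"offset":[0,0,0],"twist":[0,0,0],"fingers":-1},{"offset":[0,0,0],"twist":[0,0,0],"fingers":-1},{"offset":[0,0,0],"twist":[0,0,0],"fingers":-1},{"offset":[0,0,0],"twist":[0,0,0],"fingers":-1}], "newtons": 30}}

```text
clock: 6.6
position: [0.4728, -0.0538, 0.069]
ee_rot: [1.859, 2.532, 0.0]
force: [1.3, 1.1, -0.1]
width: 0.258
gripper_force: 30.0
```

Run:
```python
from h import *
s=observe(); print(s['clock'],s['width'],s['gripper_force'],s['force'],s['position'])
mv([(.4942,-.0342,.070,14.1),(.5437,-.0218,.070,14.1)])
```

```text
6.6 0.2576886963502945 29.99969244003296 [ 1.29386849  1.11316748 -0.0590458 ] [ 0.47277433 -0.05384498  0.06901311]
off [0.082, 0.176, -0.007] tw [0.0, -0.0, 0.0093] rows~ 0.5
off [0.062, 0.515, -0.006] tw [0.0, -0.0, 0.0093] rows~ 1.2
```

{"op": "jog_arm", "data": {"plan": [{"offset":[0.04,0.09,0],"twist":[0,0,0.0047],"fingers":-1},{"offset":[0.082,0.176,0],"twist":[0,0,0.0093],"fingers":-1},{"offset":[0.082,0.176,0],"twist":[0,0,0.0093],"fingers":-1},{"offset":[0.079,0.23,0],"twist":[0,0,0.0093],"fingers":-1},{"offset":[0.076,0.28,0],"twist":[0,0,0.0093],"fingers":-1},{"offset":[0.073,0.33,0],"twist":[0,0,0.0093],"fingers":-1},{"offset":[0.07,0.38,0],"twist":[0,0,0.0093],"fingers":-1},{"offset":[0.067,0.43,0],"twist":[0,0,0.0093],"fingers":-1},{"offset":[0.064,0.48,0],"twist":[0,0,0.0093],"fingers":-1},{"offset":[0.062,0.512,0],"twist":[0,0,0.0093],"fingers":-1},{"offset":[0.062,0.512,0],"twist":[0,0,0.0093],"fingers":-1},{"offset":[0.062,0.512,0],"twist":[0,0,0.0093],"fingers":-1}]}}

```text
clock: 8.1
position: [0.5396, -0.0233, 0.0682]
ee_rot: [-1.931, -2.472, 0.006]
force: [-9.0, -2.2, 6.1]
width: 0.259
gripper_force: 29.9
```

Run:
```python
from h import *
s=observe(); print(s['clock'],s['width'],s['gripper_force'],s['force'],s['position'],s['ee_rot'])
T=R.from_rotvec(s['ee_rot']).as_matrix(); print(np.degrees(np.arctan2(T[1,1],T[0,1])))
im=get_image('top'); cv2.imwrite('pics/t2.png',cv2.resize(im[130:240,220:330,::-1],None,fx=5,fy=5,interpolation=cv2.INTER_CUBIC))
im=get_image('scene'); cv2.imwrite('pics/s2.png',cv2.resize(im[150:270,180:320,::-1],None,fx=5,fy=5,interpolation=cv2.INTER_CUBIC))
mv([(.5437,-.0218,.070,14.1)])
```

```text
8.1 0.25923954738020905 29.93744820356369 [-8.9921602  -2.20360544  6.11802147] [ 0.53961222 -0.02326635  0.06824549] [-1.93050186 -2.47244292  0.00636401]
14.034249937757181
off [0.003, 0.029, -0.012] tw [-0.001, -0.0002, -0.0002] rows~ 0.1
```

View pics/s2.png

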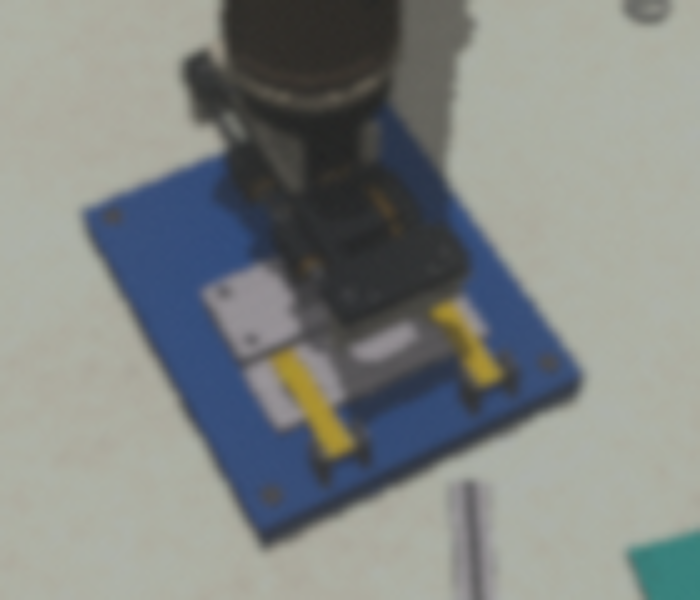

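{"op": "jog_arm", "data": {"plan": [{"offset":[0,0.0,-0.012],"twist":[0,0,0],"fingers":-1},{"offset":[0,0.015,-0.015],"twist":[0,0,0],"fingers":-1},{"offset":[0,0.015,-0.015],"twist":[0,0,0],"fingers":-1}]}}

```text
clock: 8.57
position: [0.5448, -0.0213, 0.0706]
ee_rot: [-1.931, -2.476, 0.001]
force: [-2.2, -1.1, -10.3]
width: 0.256
gripper_force: 30.0
```

Run:
```python
from h import *
s=observe(); print(s['clock'],s['width'],s['gripper_force'],s['force'],s['position'],s['ft_torque'])
get_image('scene')
for t in('clip_left_nose','clip_right_nose','cover_channel','cover'):
    for c,a in lm(t,'scene'): print(t,c,a.round(1),at('scene',*a,.036).round(4))
```

```text
8.575 0.25597765150553264 29.97981905937195 [ -2.19727056  -1.08501847 -10.263894  ] [ 0.54477723 -0.02128044  0.07059219] [-0.26208477  0.81261996  0.00552866]
clip_left_nose 0.43 [212.6 269.3] [0.5737 0.0398 0.036 ]
clip_left_nose 0.3 [219.9 412.2] [0.6971 0.412  0.036 ]
cover_channel 0.86 [220.2 255.3] [ 0.5881 -0.0042  0.036 ]
cover_channel 0.64 [213.9 268. ] [0.577  0.0351 0.036 ]
cover_channel 0.61 [300.4 179.4] [ 0.7614 -0.2342  0.036 ]
cover_channel 0.6 [286.8 275.5] [ 0.7868 -0.0039  0.036 ]
cover_channel 0.56 [276.7 321.8] [0.7907 0.114  0.036 ]
cover 0.76 [305.9 188.4] [ 0.7801 -0.2153  0.036 ]
cover 0.61 [217.9 253.6] [ 0.5796 -0.0068  0.036 ]
```

View pics/t2.png

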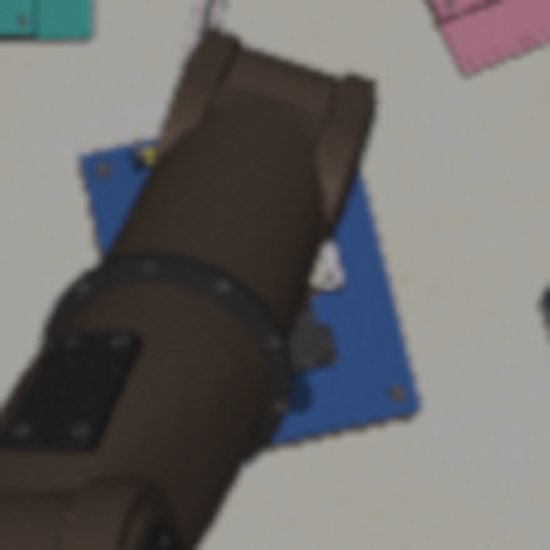

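{"op": "jog_arm", "data": {"plan": [{"offset":[0,0.0,0.008],"twist":[0,0,0],"fingers":-1},{"offset":[0,0,0.009],"twist":[0,0,0],"fingers":-0.2},{"offset":[0,0,0.009],"twist":[0,0,0],"fingers":0},{"offset":[0,0,0.009],"twist":[0,0,0],"fingers":0},{"offset":[0,0,0.009],"twist":[0,0,0],"fingers":0},{"offset":[0,0,-0.4],"twist":[0,0,0],"fingers":0.2},{"offset":[0,0,-0.8],"twist":[0,0,0],"fingers":0},{"offset":[-0.5,0,-1],"twist":[0,0,0],"fingers":0},{"offset":[-0.9,0,-1],"twist":[0,0,0],"fingers":0},{"offset":[-0.9,0,-1],"twist":[0,0,0],"fingers":0},{"offset":[-0.9,0,-1],"twist":[0,0,0],"fingers":0}]}}

```text
clock: 10.2
position: [0.578, -0.1534, 0.2211]
ee_rot: [-1.935, -2.475, 0.0]
force: [0.3, 0.3, 0.3]
width: 0.498
gripper_force: 0.0
```

```bash
python3 look.py w3 fixture:0 clip_left_nose:.037 clip_right_nose:.037 cover:.03 cover_block:.08 cover_dot_end:.039 cover_near_face:.039
```

```text
10.2 [ 0.57799623 -0.1534313   0.22106509] [-1.93538567e+00 -2.47459713e+00  3.52930955e-04] [-0.24  0.45  0.59  1.71 -0.28  1.07  0.68] 0.040638027134111646
cover 0.92 [ 31.6 289. ] [ 0.5669 -0.0093  0.03  ]
cover 0.56 [ 33.1 312.6] [ 0.589  -0.0051  0.03  ]
cover_block 0.89 [ 21.7 264.4] [ 0.5446 -0.0175  0.08  ]
cover_near_face 0.71 [ 35.2 235.7] [ 0.5195 -0.0271  0.039 ]
cover_near_face 0.69 [255.9 435.9] [ 0.7905 -0.1945  0.039 ]
```

View pics/w3.png

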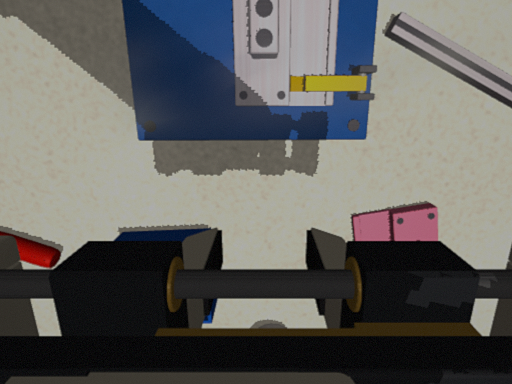

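Run:
```python
from h import *
d=np.load('w3.npz'); im=cv2.imread('pics/w3.png')
def atz(r,c,z): v=d['M']@np.array([(c-d['cx'])/d['f'],(r-d['cy'])/d['f'],1]); return (d['p']+v*(z-d['p'][2])/v[2])[:2]*1000
h=cv2.cvtColor(im,cv2.COLOR_BGR2HSV); blue=cv2.inRange(h,(100,130,20),(130,255,255))>0
def line(pts,z,nm):
    W=np.array([atz(r,c,z) for r,c in pts],np.float32); vx,vy,x,y=cv2.fitLine(W,cv2.DIST_HUBER,0,.1,.1).ravel()
    print(nm,len(W),'pt',(round(x,1),round(y,1)),'ang',round(np.degrees(np.arctan2(vy,vx)),2)); return np.array([x,y]),np.array([vx,vy])
def step(r,lo,hi): 
    k=[k for k in range(lo,hi) if blue[r,k-4:k].all() and not blue[r,k:k+4].any()]; return k
near=line([(r,step(r,220,250)[0]-.5) for r in range(2,98) if step(r,220,250)],.048,'near')
end=line([(max(r for r in range(90,115) if not blue[r,c])+.5,c) for c in range(242,286,2)],.048,'end')
far=line([(r,[k for k in range(320,345) if blue[r,k:k+4].all()][0]-.5) for r in list(range(2,65,2))],.039,'far')
fe=line([(np.where(blue[100:160,c])[0].max()+100.5,c) for c in range(160,350,4)],.03,'fix right')
fn=line([(r,np.where(blue[r,100:160])[0].min()+99.5) for r in range(10,130,3) if blue[r,100:160].any()],.03,'fix near')
def X(l,m): t=np.linalg.solve(np.c_[l[1],-m[1]],m[0]-l[0]); return l[0]+t[0]*l[1]
C=X(near,end); a=np.radians(14.1);u=np.array([np.cos(a),np.sin(a)]);v=np.array([-u[1],u[0]])
print('corner',C,'centre',C+48*u+65*v,'far u',far[0]@u-48,'near u',near[0]@u+48,'by grip',np.array([544.8,-21.3])+20*u, 'v',(C+65*v)@v)
print('fix corner',X(fe,fn))
```

```text
near 70 pt (np.float32(518.8), np.float32(-34.8)) ang -77.04
end 22 pt (np.float32(561.0), np.float32(-92.5)) ang 13.84
far 32 pt (np.float32(611.1), np.float32(-4.9)) ang -75.81
fix right 48 pt (np.float32(564.5), np.float32(-117.8)) ang 14.08
fix near 30 pt (np.float32(422.4), np.float32(-60.1)) ang -65.18
corner [533.66656 -99.19608] centre [564.38544591 -24.46088151] far u 543.5185317181539 near u 542.7370368102864 by grip [564.19744031 -16.42769976] v -161.21669150234325
fix corner [ 461.08557 -143.69899]
```

Run:
```python
from h import *
a=np.radians(14.1);u=np.array([np.cos(a),np.sin(a)]);v=np.array([-u[1],u[0]]);c=np.array([533,-24.5])
for n,L in(('w3',((53,264,.08,'block end'),(105,264,.048,'cover end'),(83,330,.049,'clip arm'),(83,292,.043,'clip tip'))),('w2',((124,223,.08,'block end'),(79,223,.08,'block top end'),(158,230,.048,'cover end'),(43,213,.048,'dot end'),(129.5,345,.049,'clip arm R'),(46.5,345,.049,'clip arm L')))):
    d=np.load(n+'.npz')
    for r,cc,z,t in L:
        w=d['M']@np.array([(cc-d['cx'])/d['f'],(r-d['cy'])/d['f'],1]); q=(d['p']+w*(z-d['p'][2])/w[2])[:2]*1000
        print(n,t,q.round(1),'fixture xy',((q-c)@u).round(1),((q-c)@v).round(1))
```

```text
w3 block end [550.3 -42.8] fixture xy 12.3 -22.0
w3 cover end [560.4 -83.5] fixture xy 12.2 -63.9
w3 clip arm [615.8 -49.3] fixture xy 74.3 -44.2
w3 clip tip [581.6 -57.4] fixture xy 39.1 -43.8
w2 block end [476.9 -75. ] fixture xy -66.7 -35.3
w2 block top end [467.6 -30.7] fixture xy -65.0 9.9
w2 cover end [ 490.  -115.4] fixture xy -63.9 -77.7
w2 dot end [445.1   3.8] fixture xy -78.4 48.9
w2 clip arm R [613.5 -49.7] fixture xy 71.9 -44.1
w2 clip arm L [585.6  35.1] fixture xy 65.5 45.0
```

{"op": "jog_arm", "data": {"plan": [{"offset":[1,0.03,-0.06],"twist":[0,0,0],"fingers":0},{"offset":[1,0.03,-0.06],"twist":[0,0,0],"fingers":0},{"offset":[1,0.03,-0.06],"twist":[0,0,0],"fingers":0}]}}

```text
clock: 10.98
position: [0.5453, -0.0012, 0.2302]
ee_rot: [-1.925, -2.481, -0.002]
force: [0.5, -0.7, 0.2]
width: 0.503
gripper_force: 0.0
```

{"op": "jog_arm", "data": {"plan": [{"offset":[1,0.03,0],"twist":[0,0,0],"fingers":0},{"offset":[1,0.03,0],"twist":[0,0,0],"fingers":0},{"offset":[1,0.03,0],"twist":[0,0,0],"fingers":0}]}}

```text
clock: 11.35
position: [0.5125, 0.1455, 0.2301]
ee_rot: [-1.924, -2.481, -0.001]
force: [-0.3, -0.4, 0.7]
width: 0.496
gripper_force: 0.0
```

```bash
python3 look.py w4 probe:.1
python3 - <<'E'
from h import *
mv([(.4753,.3109,.20,3)])
E
```

```text
11.35 [0.51248304 0.14548308 0.23010945] [-1.92438270e+00 -2.48148237e+00 -1.17366349e-03] [-0.8   0.32  0.55  1.85 -0.19  1.03  0.08] 0.36471205258306905
off [1.133, 0.034, 0.202] tw [-0.0001, -0.0002, 0.0318] rows~ 2.8
```

{"op": "jog_arm", "data": {"plan": [{"offset":[0.62,0.02,0],"twist":[0,0,0.0318],"fingers":0},{"offset":[0.62,0.02,0],"twist":[0,0,0.0318],"fingers":0},{"offset":[0.62,0.02,0],"twist":[0,0,0.0318],"fingers":0},{"offset":[0.62,0.02,0],"twist":[0,0,0.0318],"fingers":0}]}}

```text
clock: 11.95
position: [0.4947, 0.2303, 0.2303]
ee_rot: [2.17, 2.27, -0.0]
force: [-0.3, -0.1, 0.2]
width: 0.499
gripper_force: 0.0
```

```bash
python3 look.py w5 probe:.1
python3 - <<'E'
from h import *
d=np.load('w5.npz'); im=cv2.imread('pics/w5.png')
def atz(r,c,z): v=d['M']@np.array([(c-d['cx'])/d['f'],(r-d['cy'])/d['f'],1]); return d['p']+v*(z-d['p'][2])/v[2]
h=cv2.cvtColor(im,cv2.COLOR_BGR2HSV)
g=proj('wrist',[.4753,.3109,.152])[0].astype(int); p=proj('wrist',[.4763,.3119,.1])[0].astype(int); print(g,p,h[g[0],g[1]])
def rect(m,z,nm):
    cs,_=cv2.findContours(m,0,1); c=max(cs,key=cv2.contourArea); W=np.array([atz(q[0][1]+0.,q[0][0]+0.,z)[:2] for q in c])*1000
    (cx,cy),s,a=cv2.minAreaRect(W.astype(np.float32)); print(nm,cx,cy,s,a,len(c),cv2.boundingRect(c))
m=np.zeros(h.shape[:2],np.uint8); m[max(0,p[0]-65):p[0]+65,p[1]-65:p[1]+65]=255
rect(cv2.inRange(h,(45,60,20),(85,255,255))&m,.1,'plate')
m[:]=0;m[max(0,g[0]-25):g[0]+25,g[1]-25:g[1]+25]=255
rect(cv2.inRange(h,(50,130,95),(80,255,255))&m,.152,'grip')
mv([(.4755,.311,.20,3)])
E
```

```text
11.95 [0.49468323 0.23025831 0.23031026] [ 2.17037771e+00  2.27031168e+00 -3.90322530e-04] [-0.96  0.34  0.57  1.82 -0.21  1.04 -0.27] 0.014396637613708444
probe 0.88 [ 90.5 244. ] [0.4745 0.3132 0.1   ]
[ 92 240] [ 92 246] [ 66 135  70]
plate 477.03900146484375 312.3770751953125 (69.36325073242188, 69.46463775634766) 87.84174346923828 492 (204, 43, 90, 95)
grip 478.2122802734375 310.6690368652344 (9.250134468078613, 15.200565338134766) 2.4717068672180176 77 (238, 81, 15, 25)
off [0.546, -0.105, 0.202] tw [0.0001, 0.0001, -0.0014] rows~ 1.4
```

{"op": "jog_arm", "data": {"plan": [{"offset":[0.546,-0.105,0.1],"twist":[0,0,0],"fingers":0},{"offset":[0.546,-0.105,0.2],"twist":[0,0,0],"fingers":0},{"offset":[0.546,-0.105,0.2],"twist":[0,0,0],"fingers":0},{"offset":[0.546,-0.105,0.2],"twist":[0,0,0],"fingers":0}]}}

```text
clock: 12.55
position: [0.4757, 0.3108, 0.2005]
ee_rot: [2.172, 2.269, -0.0]
force: [-0.5, -0.6, 1.4]
width: 0.501
gripper_force: 0.0
```

{"op": "jog_arm", "data": {"plan": [{"offset":[0,0,0.2],"twist":[0,0,0],"fingers":0},{"offset":[0,0,0.4],"twist":[0,0,0],"fingers":0},{"offset":[0,0,0.49],"twist":[0,0,0],"fingers":0},{"offset":[0,0,0.49],"twist":[0,0,0],"fingers":0},{"offset":[0,0,0.49],"twist":[0,0,0],"fingers":-1},{"offset":[0,0,0.49],"twist":[0,0,0],"fingers":-1},{"offset":[0,0,0.49],"twist":[0,0,0],"fingers":-1},{"offset":[0,0,0.49],"twist":[0,0,0],"fingers":-1},{"offset":[0,0,0.49],"twist":[0,0,0],"fingers":-1},{"offset":[0,0,0.49],"twist":[0,0,0],"fingers":-1}], "newtons": 20}}

```text
clock: 13.8
position: [0.4752, 0.3131, 0.1275]
ee_rot: [2.17, 2.272, 0.002]
force: [-0.8, -0.3, 5.3]
width: 0.259
gripper_force: 19.8
```

Run:
```python
from h import *
s=observe(); print(s['clock'],s['width'],s['gripper_force'],s['force'],s['ft_torque'],s['position'],s['ee_rot'])
```

```text
13.8 0.25928043511669757 19.824964106082916 [-0.80570274 -0.33143222  5.25494315] [-2.01569937e-01  1.88487719e-01 -1.19546381e-04] [0.47516079 0.31311351 0.12748688] [2.16964104e+00 2.27202965e+00 2.02161752e-03]
```

{"op": "jog_arm", "data": {"plan": [{"offset":[0,0,-0.1],"twist":[0,0,0],"fingers":-1},{"offset":[0,0,-0.3],"twist":[0,0,0],"fingers":-1},{"offset":[0,0,-0.6],"twist":[0,0,0],"fingers":-1},{"offset":[0,0,-0.8],"twist":[0,0,0],"fingers":-1},{"offset":[0,0,-0.8],"twist":[0,0,0],"fingers":-1},{"offset":[0,0,-0.8],"twist":[0,0,0],"fingers":-1}]}}

```text
clock: 14.55
position: [0.4741, 0.3126, 0.2461]
ee_rot: [-2.169, -2.272, 0.002]
force: [0.4, 0.0, -1.5]
width: 0.267
gripper_force: 19.8
```

Run:
```python
from h import *
s=observe(); print(s['clock'],s['width'],s['gripper_force'],s['force'],s['ft_torque'],s['position'],s['ee_rot'])
for n in('wrist','scene'):
    im=get_image(n); cv2.imwrite(f'pics/{n}5.png',im[:,:,::-1])
    for t in('stylus_ball','probe','stylus'):
        for c,a in lm(t,n): print(n,t,c,a.round(1))
P=s['position']; T=R.from_rotvec(s['ee_rot']).as_matrix()
for k in(.106,.027,.061): print(k,[proj(n,P+T[:,2]*k)[0].round(1) for n in('wrist','scene')])
```

```text
14.55 0.26702236956737435 19.829849302768707 [ 0.3910642   0.02812404 -1.54987612] [-0.0942231   0.07200563  0.00692323] [0.47406742 0.31256726 0.24607322] [-2.16932582e+00 -2.27182533e+00  1.81866564e-03]
wrist stylus_ball 0.58 [202.2 262.2]
wrist probe 0.62 [234.8 260.9]
scene probe 0.51 [123.2 358. ]
scene probe 0.16 [203.2 244.8]
scene stylus 0.24 [135.8 304.6]
0.106 [array([197.3, 263.8]), array([143.3, 353.2])]
0.027 [array([237.5, 263.9]), array([122.3, 359.1])]
0.061 [array([216.8, 263.8]), array([131.7, 356.5])]
```

Run:
```python
from h import *
im=cv2.imread('pics/wrist5.png'); h=cv2.cvtColor(im,cv2.COLOR_BGR2HSV)
m=(cv2.inRange(h,(0,120,60),(10,255,255))|cv2.inRange(h,(170,120,60),(180,255,255)))
n,l,st,ce=cv2.connectedComponentsWithStats(m); print([(st[i],ce[i].round(1)) for i in range(1,n) if st[i,4]>8])
im2=cv2.imread('pics/scene5.png'); h=cv2.cvtColor(im2,cv2.COLOR_BGR2HSV)
m=(cv2.inRange(h,(0,120,60),(10,255,255))|cv2.inRange(h,(170,120,60),(180,255,255)))
n,l,st,ce=cv2.connectedComponentsWithStats(m); print([(st[i],ce[i].round(1)) for i in range(1,n) if st[i,4]>2])
a=cv2.resize(im[150:310,170:370],None,fx=3,fy=3,interpolation=cv2.INTER_CUBIC)
b=cv2.resize(im2[70:190,310:400],None,fx=4,fy=4,interpolation=cv2.INTER_CUBIC); b=cv2.copyMakeBorder(b,0,0,0,0,0)
c=np.zeros((480,600+200,3),np.uint8); c[:,:600]=a; c[:,600:]=b[:480,60:260]; cv2.imwrite('pics/mix5.png',c)
```

```text
[(array([259, 196,  10,   8,  40], dtype=int32), array([263.7, 198.8]))]
[(array([336,   0,  19,   3,  37], dtype=int32), array([343. ,   0.6])), (array([344,   3,  25,   5,  52], dtype=int32), array([355.9,   4.8])), (array([267,   5,  26,   7,  94], dtype=int32), array([279.6,   8.1])), (array([336,   7,   4,   2,   8], dtype=int32), array([337.5,   7.5])), (array([238,   9,  25,   7,  97], dtype=int32), array([250.1,  12.2])), (array([283,  13,  10,   3,  19], dtype=int32), array([287.7,  14.1])), (array([254,  15,  24,   5,  42], dtype=int32), array([265.8,  17.2])), (array([166,  19,  22,   7,  93], dtype=int32), array([176.4,  22.1])), (array([239,  20,   8,   3,  19], dtype=int32), array([242.1,  20.7])), (array([131,  23,  31,   8, 119], dtype=int32), array([146.2,  26.3])), (array([ 94,  27,  33,   9, 138], dtype=int32), array([110.3,  31.1])), (array([151,  28,  31,   7,  85], dtype=int32), array([166.,  31.])), (array([ 56,  32,  35,   9, 163], dtype=int32), array([73.1, 36.1])), (array([116,  33,  30,   6,  68], dtype=int32), array([131.8,  35.6])), (array([38, 37, 16,  7, 71], dtype=int32), array([45.6, 39.8])), (array([80, 38, 31,  7, 87], dtype=int32), array([95.1, 40.7])), (array([ 42,  43,  33,   7, 107], dtype=int32), array([58. , 45.9])), (array([133, 159,   7,  26, 149], dtype=int32), array([136.3, 172.3])), (array([259, 196,   4,   3,   8], dtype=int32), array([260.5, 197. ])), (array([344, 223,  15,  12,  52], dtype=int32), array([349.1, 229.2])), (array([107, 278,   4,   1,   4], dtype=int32), array([108.5, 278. ])), (array([350, 288,   4,   5,  16], dtype=int32), array([351.5, 290. ])), (array([170, 324,   8,   7,  47], dtype=int32), array([173.6, 327. ]))]
```

View pics/mix5.png

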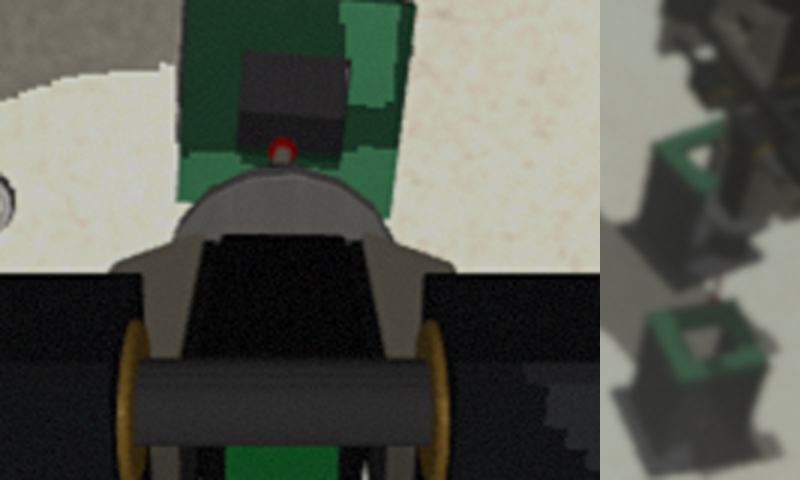

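{"op": "jog_arm", "data": {"plan": [{"offset":[-0.33,-0.01,0],"twist":[0,0,-0.0308],"fingers":-1},{"offset":[-0.7,-0.02,0],"twist":[0,0,-0.0308],"fingers":-1},{"offset":[-1,-0.02,0],"twist":[0,0,-0.0308],"fingers":-1},{"offset":[-1,-0.02,0],"twist":[0,0,-0.0308],"fingers":-1}]}}

```text
clock: 15.45
position: [0.479, 0.1585, 0.2471]
ee_rot: [1.948, 2.464, -0.0]
force: [0.2, 0.7, -1.7]
width: 0.261
gripper_force: 19.8
```

{"op": "jog_arm", "data": {"plan": [{"offset":[-0.4,-0.1,0],"twist":[0,0,0],"fingers":-1},{"offset":[-0.75,-0.18,0],"twist":[0,0,0],"fingers":-1},{"offset":[-1,-0.227,0],"twist":[0,0,0],"fingers":-1},{"offset":[-1,-0.227,0],"twist":[0,0,0],"fingers":-1},{"offset":[-1,-0.227,0.3],"twist":[0,0,0],"fingers":-1},{"offset":[-1,-0.227,0.3],"twist":[0,0,0],"fingers":-1}]}}

```text
clock: 16.2
position: [0.4792, 0.0102, 0.1997]
ee_rot: [-1.936, -2.469, 0.006]
force: [-0.9, 0.0, -1.6]
width: 0.261
gripper_force: 19.8
```

```bash
cat >> h.py <<'E'
def fx(x,y,z,psi=14.1):
    a=np.radians(14.1); return (.533+(x*np.cos(a)-y*np.sin(a))/1e3, -.0245+(x*np.sin(a)+y*np.cos(a))/1e3, z, psi)
def where(p):
    a=np.radians(14.1);d=(np.array(p[:2])-[.533,-.0245])*1e3; return (np.array([d[0]*np.cos(a)+d[1]*np.sin(a),-d[0]*np.sin(a)+d[1]*np.cos(a)])).round(1),round(p[2]*1e3,1)
def forces(n=8):
    F=[]
    for _ in range(n): get_image('wrist'); s=observe(); F.append(np.r_[s['force'],s['ft_torque']])
    F=np.array(F); T=R.from_rotvec(s['ee_rot']).as_matrix(); print('t',s['clock'],'pos',where(s['position']),'force tool',(F[:,:3].mean(0)@T).round(2),'sd',F[:,:3].std(0).round(2),'mom tool',(F[:,3:].mean(0)@T).round(3))
E
python3 - <<'E'
from h import *
forces(2); s=observe(); print(s['ee_rot'],s['width'])
mv([fx(-41,40,.146),fx(-17,40,.146),fx(-41,-40,.146)])
E
```

```text
t 16.3 pos (array([-41.7,  45.9]), np.float64(202.3)) force tool [ 0.29 -0.21  1.45] sd [0.09 0.54 0.1 ] mom tool [ 0.018 -0.07   0.017]
[-1.93879229e+00 -2.47158150e+00  9.48388011e-04] 0.25904379908323405
off [-0.039, 0.005, 0.375] tw [-0.0001, 0.0, -0.0009] rows~ 0.9
off [-0.038, 0.165, 0.375] tw [-0.0001, 0.0, -0.0009] rows~ 1.0
off [-0.572, 0.008, 0.375] tw [-0.0001, 0.0, -0.0009] rows~ 1.6
```

{"op": "jog_arm", "data": {"plan": [{"offset":[-0.039,0.005,0.18],"twist":[0,0,-0.0009],"fingers":-1},{"offset":[-0.039,0.005,0.32],"twist":[0,0,-0.0009],"fingers":-1},{"offset":[-0.039,0.005,0.375],"twist":[0,0,-0.0009],"fingers":-1},{"offset":[-0.039,0.005,0.375],"twist":[0,0,-0.0009],"fingers":-1},{"offset":[-0.039,0.005,0.375],"twist":[0,0,-0.0009],"fingers":-1}]}}

```text
clock: 16.92
position: [0.484, 0.0037, 0.1465]
ee_rot: [1.932, 2.476, 0.002]
force: [1.1, -0.7, -1.5]
width: 0.265
gripper_force: 19.8
```

Run:
```python
from h import *
forces(6); print(observe()['ee_rot'])
mv([fx(-24,40,.146),fx(-17,40,.146)])
```

```text
t 17.225 pos (array([-41.3,  39.3]), np.float64(145.8)) force tool [-0.21 -0.18  2.11] sd [0.41 0.65 0.29] mom tool [ 0.05  -0.068  0.017]
[1.93301072e+00 2.47618720e+00 7.58211275e-04]
off [0.005, 0.115, -0.001] tw [0.0001, -0.0, -0.0002] rows~ 0.3
off [0.005, 0.162, -0.001] tw [0.0001, -0.0, -0.0002] rows~ 0.4
```

{"op": "jog_arm", "data": {"plan": [{"offset":[0.005,0.06,0],"twist":[0,0,0],"fingers":-1},{"offset":[0.005,0.115,0],"twist":[0,0,0],"fingers":-1},{"offset":[0.005,0.14,0],"twist":[0,0,0],"fingers":-1},{"offset":[0.005,0.162,0],"twist":[0,0,0],"fingers":-1},{"offset":[0.005,0.162,0],"twist":[0,0,0],"fingers":-1},{"offset":[0.005,0.162,0],"twist":[0,0,0],"fingers":-1}]}}

```text
clock: 17.98
position: [0.5063, 0.01, 0.1454]
ee_rot: [-1.933, -2.476, 0.001]
force: [0.3, 0.5, -2.3]
width: 0.259
gripper_force: 19.8
```

Run:
```python
from h import *
forces(8)
s=observe(); P=s['position']; T=R.from_rotvec(s['ee_rot']).as_matrix(); print('ball straight',proj('wrist',P+T[:,2]*.106-T[:,0]*.0015)[0].round(1))
im=get_image('wrist'); h=cv2.cvtColor(im,cv2.COLOR_RGB2HSV)
m=(cv2.inRange(h,(0,120,50),(10,255,255))|cv2.inRange(h,(170,120,50),(180,255,255)))
n,l,st,ce=cv2.connectedComponentsWithStats(m); print([(st[i],ce[i].round(1)) for i in range(1,n) if st[i,4]>8])
```

```text
t 18.375 pos (array([-17.2,  40. ]), np.float64(145.5)) force tool [-0.05 -0.23  2.42] sd [0.27 0.39 0.57] mom tool [ 0.228 -0.06   0.035]
ball straight [199.1 264.5]
[(array([280, 178,  19,  19, 296], dtype=int32), array([288.9, 186.9])), (array([257, 196,   9,   8,  39], dtype=int32), array([261.1, 198.7]))]
```

{"op": "jog_arm", "data": {"plan": [{"offset":[0,-0.08,0],"twist":[0,0,0],"fingers":-1},{"offset":[0,-0.15,0],"twist":[0,0,0],"fingers":-1},{"offset":[-0.2,-0.15,0],"twist":[0,0,0],"fingers":-1},{"offset":[-0.4,-0.15,0],"twist":[0,0,0],"fingers":-1},{"offset":[-0.533,-0.15,0],"twist":[0,0,0],"fingers":-1},{"offset":[-0.533,-0.15,0],"twist":[0,0,0],"fingers":-1},{"offset":[-0.533,-0.15,0],"twist":[0,0,0],"fingers":-1}]}}

```text
clock: 19.3
position: [0.5036, -0.0722, 0.1454]
ee_rot: [-1.932, -2.476, -0.0]
force: [0.3, -0.8, -2.4]
width: 0.262
gripper_force: 19.8
```

Run:
```python
from h import *
forces(4); print(observe()['ee_rot'])
mv([fx(-24,-40,.146),fx(-17,-40,.146)])
```

```text
t 19.5 pos (array([-39.6, -39. ]), np.float64(145.4)) force tool [-0.2  -0.23  2.  ] sd [0.23 0.32 0.37] mom tool [ 0.039 -0.051  0.006]
[-1.93134098e+00 -2.47734451e+00 -3.39016125e-04]
off [-0.006, 0.104, -0.004] tw [-0.0, -0.0001, 0.0001] rows~ 0.3
off [-0.007, 0.151, -0.004] tw [-0.0, -0.0001, 0.0001] rows~ 0.4
```

{"op": "jog_arm", "data": {"plan": [{"offset":[-0.006,0.06,0],"twist":[0,0,0],"fingers":-1},{"offset":[-0.006,0.104,0],"twist":[0,0,0],"fingers":-1},{"offset":[-0.006,0.128,0],"twist":[0,0,0],"fingers":-1},{"offset":[-0.006,0.151,0],"twist":[0,0,0],"fingers":-1},{"offset":[-0.006,0.151,0],"twist":[0,0,0],"fingers":-1},{"offset":[-0.006,0.151,0],"twist":[0,0,0],"fingers":-1}]}}

```text
clock: 20.25
position: [0.5261, -0.0683, 0.1454]
ee_rot: [-1.933, -2.476, 0.0]
force: [-0.5, -0.2, -3.1]
width: 0.262
gripper_force: 19.8
```

```bash
cat > ball.py <<'E'
from h import *
forces(8)
im=get_image('wrist'); h=cv2.cvtColor(im,cv2.COLOR_RGB2HSV)
m=(cv2.inRange(h,(0,120,50),(10,255,255))|cv2.inRange(h,(170,120,50),(180,255,255)))
n,l,st,ce=cv2.connectedComponentsWithStats(m); print([(st[i],ce[i].round(1)) for i in range(1,n) if st[i,4]>8])
E
python3 ball.py
```

```text
t 20.65 pos (array([-17.1, -40.8]), np.float64(145.5)) force tool [-0.09 -0.3   2.39] sd [0.24 0.36 0.44] mom tool [ 0.22  -0.055  0.006]
[(array([281,  66,  22,  23, 392], dtype=int32), array([291.2,  77.1])), (array([257, 196,   9,   8,  38], dtype=int32), array([261. , 198.7])), (array([428, 311,  62,  26, 683], dtype=int32), array([456.9, 320.4]))]
```

{"op": "jog_arm", "data": {"plan": [{"offset":[0,-0.1,0],"twist":[0,0,0],"fingers":-1},{"offset":[0,-0.187,0],"twist":[0,0,0],"fingers":-1},{"offset":[0.25,-0.187,0],"twist":[0,0,0],"fingers":-1},{"offset":[0.5,-0.187,0],"twist":[0,0,0],"fingers":-1},{"offset":[0.75,-0.187,0],"twist":[0,0,0],"fingers":-1},{"offset":[0.91,-0.187,0],"twist":[0,0,0],"fingers":-1},{"offset":[0.91,-0.187,0],"twist":[0,0,0],"fingers":-1},{"offset":[0.91,0,0],"twist":[0,0,0],"fingers":-1},{"offset":[0.91,0.18,0],"twist":[0,0,0],"fingers":-1},{"offset":[0.91,0.18,0],"twist":[0,0,0],"fingers":-1},{"offset":[0.91,0.18,0],"twist":[0,0,0],"fingers":-1}]}}

```text
clock: 22.08
position: [0.5187, 0.0694, 0.1453]
ee_rot: [-1.935, -2.475, 0.001]
force: [-0.5, -0.3, -1.8]
width: 0.26
gripper_force: 19.8
```

```bash
python3 ball.py
python3 - <<'E'
from h import *
mv([fx(10,75,.146),fx(10,70,.146),fx(10,68,.146)])
E
```

```text
t 22.475 pos (array([ 9.9, 95.7]), np.float64(145.6)) force tool [-0.05  0.14  2.21] sd [0.42 0.52 0.39] mom tool [ 0.058 -0.066 -0.001]
[(array([451,  22,  53,  23, 262], dtype=int32), array([479. ,  35.8])), (array([260, 196,   9,   8,  37], dtype=int32), array([263.9, 198.6]))]
off [-0.138, 0.0, -0.003] tw [0.0, -0.0, -0.0001] rows~ 0.3
off [-0.171, 0.0, -0.003] tw [0.0, -0.0, -0.0001] rows~ 0.4
off [-0.185, 0.0, -0.003] tw [0.0, -0.0, -0.0001] rows~ 0.4
```

{"op": "jog_arm", "data": {"plan": [{"offset":[-0.07,0,0],"twist":[0,0,0],"fingers":-1},{"offset":[-0.138,0,0],"twist":[0,0,0],"fingers":-1},{"offset":[-0.16,0,0],"twist":[0,0,0],"fingers":-1},{"offset":[-0.18,0,0],"twist":[0,0,0],"fingers":-1},{"offset":[-0.18,0,0],"twist":[0,0,0],"fingers":-1},{"offset":[-0.18,0,0],"twist":[0,0,0],"fingers":-1}]}}

```text
clock: 23.28
position: [0.526, 0.0449, 0.1455]
ee_rot: [-1.933, -2.477, -0.0]
force: [-0.2, 1.2, -1.5]
width: 0.264
gripper_force: 19.8
```

```bash
python3 ball.py
```

```text
t 23.675 pos (array([10. , 68.7]), np.float64(145.5)) force tool [0.79 0.2  1.51] sd [0.56 0.42 0.43] mom tool [0.054 0.191 0.004]
[(array([472,   5,  16,   7,  18], dtype=int32), array([479. ,   8.7])), (array([490,  12,  10,   1,  10], dtype=int32), array([494.5,  12. ])), (array([260, 193,   8,   7,  37], dtype=int32), array([263.5, 195.2]))]
```

{"op": "jog_arm", "data": {"plan": [{"offset":[0.08,0,0],"twist":[0,0,0],"fingers":-1},{"offset":[0.17,0,0],"twist":[0,0,0],"fingers":-1},{"offset":[0.2,0,-0.2],"twist":[0,0,0],"fingers":-1},{"offset":[0.4,0,-0.5],"twist":[0,0,0],"fingers":-1},{"offset":[0.6,0,-0.67],"twist":[0,0,0],"fingers":-1},{"offset":[0.8,0,-0.67],"twist":[0,0,0],"fingers":-1},{"offset":[0.8,0,-0.67],"twist":[0,0,0],"fingers":-1}]}}

```text
clock: 24.6
position: [0.4957, 0.1648, 0.246]
ee_rot: [-1.925, -2.481, -0.001]
force: [-0.4, -0.5, -2.2]
width: 0.262
gripper_force: 19.8
```

Run:
```python
from h import *
s=observe(); print(s['clock'],s['position'],s['width'])
mv([(.476,.3125,.247,3)])
```

```text
24.6 [0.49566985 0.16484549 0.24598023] 0.2622919083189184
off [0.986, 0.117, -0.005] tw [-0.0, -0.0002, 0.0316] rows~ 2.4
```

{"op": "jog_arm", "data": {"plan": [{"offset":[0.33,0.04,0],"twist":[0,0,0.0316],"fingers":-1},{"offset":[0.7,0.08,0],"twist":[0,0,0.0316],"fingers":-1},{"offset":[0.986,0.117,-0.005],"twist":[0,0,0.0316],"fingers":-1},{"offset":[0.986,0.117,-0.005],"twist":[0,0,0.0316],"fingers":-1},{"offset":[0.986,0.117,-0.005],"twist":[0,0,0.0316],"fingers":-1},{"offset":[0.986,0.117,-0.005],"twist":[0,0,0.0316],"fingers":-1}]}}

```text
clock: 25.35
position: [0.4784, 0.3071, 0.2468]
ee_rot: [2.171, 2.27, -0.0]
force: [-0.4, 0.0, -1.7]
width: 0.265
gripper_force: 19.8
```

```bash
python3 ball.py
python3 - <<'E'
from h import *
s=observe(); print(s['clock'],s['position'],s['width'])
mv([(.476,.3125,.247,3),(.476,.3125,.1275,3)])
# plate hole / plate location again
d=cam('wrist'); im=get_image('wrist'); h=cv2.cvtColor(im,cv2.COLOR_RGB2HSV)
cv2.imwrite('pics/w6.png',im[:,:,::-1])
m=cv2.inRange(h,(45,60,20),(85,255,255)); m[205:]=0
cs,_=cv2.findContours(m,0,1); c=max(cs,key=cv2.contourArea); print(cv2.boundingRect(c))
W=np.array([at('wrist',q[0][1],q[0][0],.1)[:2] for q in c])*1000; print(cv2.minAreaRect(W.astype(np.float32)))
print([proj('wrist',[.4767,.3122,.1]).round(0),proj('wrist',[[.4767+a,.3122+b,.1] for a in(-.017,.017) for b in(-.017,.017)]).round(0).tolist()])
E
```

```text
t 25.75 pos (array([ 27.9, 336.4]), np.float64(246.8)) force tool [0.05 0.29 2.45] sd [0.62 0.49 0.49] mom tool [ 0.037 -0.087 -0.009]
[(array([259, 195,  10,   9,  48], dtype=int32), array([263.6, 198.5]))]
25.8 [0.47810586 0.30855368 0.24678872] 0.26012479138319977
off [0.027, -0.013, -0.001] tw [0.0, -0.0, -0.001] rows~ 0.1
off [0.027, -0.013, 0.795] tw [0.0, -0.0, -0.001] rows~ 1.9
(0, 26, 104, 99)
((289.8589782714844, 396.1662902832031), (73.561279296875, 70.11376190185547), 12.301444053649902)
[array([[181., 263.]]), [[197.0, 245.0], [162.0, 246.0], [199.0, 280.0], [164.0, 282.0]]]
```

{"op": "jog_arm", "data": {"plan": [{"offset":[0.027,-0.013,0],"twist":[0,0,-0.001],"fingers":-1},{"offset":[0.027,-0.013,0.1],"twist":[0,0,-0.001],"fingers":-1},{"offset":[0.027,-0.013,0.3],"twist":[0,0,-0.001],"fingers":-1},{"offset":[0.027,-0.013,0.45],"twist":[0,0,-0.001],"fingers":-1},{"offset":[0.027,-0.013,0.5],"twist":[0,0,-0.001],"fingers":-1},{"offset":[0.027,-0.013,0.5],"twist":[0,0,-0.001],"fingers":-1},{"offset":[0.027,-0.013,0.5],"twist":[0,0,-0.001],"fingers":-1}]}}

```text
clock: 26.72
position: [0.4764, 0.3129, 0.1725]
ee_rot: [2.162, 2.279, 0.002]
force: [-0.1, 0.6, -2.0]
width: 0.259
gripper_force: 19.8
```

Run:
```python
from h import *
forces(3); s=observe(); print(s['clock'],s['position'],s['width'],s['ee_rot'])
mv([(.476,.3125,.127,3)])
```

```text
t 26.875 pos (array([ 27.2, 341. ]), np.float64(172.5)) force tool [0.11 0.08 1.47] sd [0.28 0.14 0.31] mom tool [ 0.041 -0.077 -0.028]
26.875 [0.47629114 0.31286767 0.17246182] 0.26107609892060774 [2.16195798e+00 2.27931267e+00 2.16715680e-03]
off [-0.003, -0.002, 0.303] tw [0.0002, -0.0001, 0.0001] rows~ 0.7
```

{"op": "jog_arm", "data": {"plan": [{"offset":[0,0,0.08],"twist":[0,0,0],"fingers":-1},{"offset":[0,0,0.16],"twist":[0,0,0],"fingers":-1},{"offset":[0,0,0.23],"twist":[0,0,0],"fingers":-1},{"offset":[0,0,0.28],"twist":[0,0,0],"fingers":-1},{"offset":[0,0,0.295],"twist":[0,0,0],"fingers":-1},{"offset":[0,0,0.295],"twist":[0,0,0],"fingers":-1},{"offset":[0,0,0.295],"twist":[0,0,0],"fingers":-1}]}}

```text
clock: 27.75
position: [0.4761, 0.3126, 0.1275]
ee_rot: [2.162, 2.279, 0.001]
force: [-0.3, 0.7, -1.9]
width: 0.259
gripper_force: 19.8
```

Run:
```python
from h import *
forces(3); s=observe(); print(s['clock'],s['position'],s['width'],s['ee_rot'])
```

```text
t 27.9 pos (array([ 26.9, 340.9]), np.float64(127.6)) force tool [-0.21 -0.28  1.32] sd [0.07 0.51 0.35] mom tool [-0.002 -0.137 -0.018]
27.9 [0.47609686 0.31266269 0.12755688] 0.2591702555362668 [2.16184465e+00 2.27921304e+00 5.57190499e-04]
```

{"op": "jog_arm", "data": {"plan": [{"offset":[0,0,0.005],"twist":[0,0,0],"fingers":-1},{"offset":[0,0,0.009],"twist":[0,0,0],"fingers":-1},{"offset":[0,0,0.009],"twist":[0,0,0],"fingers":-1}]}}

```text
clock: 28.28
position: [0.4761, 0.3127, 0.1274]
ee_rot: [-2.162, -2.279, -0.001]
force: [-4.7, -3.2, 15.2]
width: 0.26
gripper_force: 19.8
```

Run:
```python
from h import *
forces(3); s=observe(); print(s['clock'],s['position'],s['width'])
```

```text
t 28.425 pos (array([ 27. , 340.9]), np.float64(127.5)) force tool [ -2.07  -4.76 -15.13] sd [0.43 0.5  0.53] mom tool [ 1.194 -0.769  0.029]
28.425 [0.47611228 0.31265607 0.127461  ] 0.26177880156857614
```

{"op": "jog_arm", "data": {"plan": [{"offset":[0,0,-0.007],"twist":[0,0,0],"fingers":-1},{"offset":[0,0,-0.007],"twist":[0,0,0],"fingers":-0.3},{"offset":[0,0,-0.007],"twist":[0,0,0],"fingers":0},{"offset":[0,0,-0.007],"twist":[0,0,0],"fingers":0},{"offset":[0,0,-0.007],"twist":[0,0,0],"fingers":0},{"offset":[0,0,-0.2],"twist":[0,0,0],"fingers":0},{"offset":[0,0,-0.6],"twist":[0,0,0],"fingers":0},{"offset":[0,0,-0.9],"twist":[0,0,0],"fingers":0},{"offset":[-0.55,0,-0.9],"twist":[0,0,0],"fingers":0},{"offset":[-0.55,0,-0.9],"twist":[0,0,0],"fingers":0},{"offset":[-0.55,0,-0.9],"twist":[0,0,0],"fingers":0}]}}

```text
clock: 29.8
position: [0.4804, 0.2286, 0.2613]
ee_rot: [-2.165, -2.276, -0.0]
force: [-0.4, 1.2, -0.7]
width: 0.501
gripper_force: 0.0
```

Run:
```python
from h import *
s=observe(); print(s['clock'],s['position'],s['width'])
im=get_image('wrist'); cv2.imwrite('pics/w7.png',im[:,:,::-1])
for c,a in lm('probe','wrist'): print('probe',c,a.round(1),at('wrist',*a,.1).round(4))
h=cv2.cvtColor(im,cv2.COLOR_RGB2HSV); p=proj('wrist',[.4767,.3122,.1])[0].astype(int)
m=cv2.inRange(h,(45,60,20),(85,255,255)); k=np.zeros_like(m); k[max(0,p[0]-60):p[0]+60,p[1]-60:p[1]+60]=255
# steel collar: low saturation inside the plate
W=lambda c,z:np.array([at('wrist',q[0][1],q[0][0],z)[:2] for q in c],np.float32)*1000
cs,_=cv2.findContours(m&k,0,1); c=max(cs,key=cv2.contourArea); print('plate',cv2.minAreaRect(W(c,.1)))
g=proj('wrist',[.476,.3125,.152])[0].astype(int); k[:]=0;k[max(0,g[0]-13):g[0]+13,g[1]-13:g[1]+13]=255
cs,_=cv2.findContours(cv2.inRange(h,(50,115,40),(80,255,255))&k,0,1); c=max(cs,key=cv2.contourArea); print('grip top',cv2.minAreaRect(W(c,.152)),cv2.boundingRect(c))
get_image('scene'); get_image('top')
for n in('scene','top'):
  for t in('probe','cover_block','clip_left_nose','clip_right_nose'):
    print(n,t,[(c,a.round(1)) for c,a in lm(t,n)][:3])
```

```text
29.8 [0.48042117 0.22863579 0.26131335] 0.5009525202657319
probe 0.79 [ 90.5 262.9] [0.4741 0.3162 0.1   ]
probe 0.21 [337.1 318.8] [0.5526 0.0484 0.1   ]
plate ((476.0337219238281, 314.72998046875), (69.64585876464844, 69.27645874023438), 87.80121612548828)
grip top ((474.8595886230469, 312.9752197265625), (15.995316505432129, 15.881865501403809), 2.9690871238708496) (253, 82, 22, 23)
scene probe [(0.74, array([155.7, 355.5]))]
scene cover_block [(0.91, array([199.5, 245.4])), (0.87, array([306.9, 185.2])), (0.6, array([269. , 339.3]))]
scene clip_left_nose [(0.65, array([215.7, 268.4]))]
scene clip_right_nose [(0.65, array([223.7, 236.4]))]
top probe []
top cover_block [(0.71, array([119.2, 325. ])), (0.7, array([114.3, 217.6])), (0.58, array([181.8, 268.4]))]
top clip_left_nose [(0.59, array([178.3, 253.9])), (0.42, array([200.4, 344.1]))]
top clip_right_nose [(0.65, array([167. , 277.2])), (0.22, array([178.7, 265.8]))]
```

{"op": "jog_arm", "data": {"plan": [{"offset":[-1,0.1,-0.05],"twist":[0,0,-0.031],"fingers":0},{"offset":[-1,0.1,-0.05],"twist":[0,0,-0.031],"fingers":0},{"offset":[-1,0.1,-0.05],"twist":[0,0,-0.031],"fingers":0}]}}

```text
clock: 30.78
position: [0.5035, 0.0771, 0.2692]
ee_rot: [1.935, 2.474, 0.001]
force: [0.4, 0.7, 0.3]
width: 0.501
gripper_force: 0.0
```

{"op": "jog_arm", "data": {"plan": [{"offset":[-1,-0.05,-0.05],"twist":[0,0,0],"fingers":0},{"offset":[-1,-0.05,-0.05],"twist":[0,0,0],"fingers":0},{"offset":[-1,-0.05,-0.05],"twist":[0,0,0],"fingers":0},{"offset":[-1,-0.05,-0.05],"twist":[0,0,0],"fingers":0},{"offset":[-1,-0.05,-0.05],"twist":[0,0,0],"fingers":0}]}}

```text
clock: 31.4
position: [0.5326, -0.0649, 0.2759]
ee_rot: [-1.929, -2.479, -0.0]
force: [0.5, -0.0, -0.5]
width: 0.502
gripper_force: 0.0
```

```bash
python3 look.py w8 cover:.03 cover_block:.08 cover_dot_end:.039 cover_near_face:.039 clip_left_nose:.037 clip_right_nose:.037 cover_channel:.036
python3 - <<'E'
from h import *
im=cv2.imread('pics/w8.png'); h=cv2.cvtColor(im,cv2.COLOR_BGR2HSV)
for x,y,z,t in((-16,66,.048,'near/dot corner'),(-16,-64,.048,'near/other'),(80,66,.039,'far/dot'),(80,-64,.039,'far/other'),(38,45,.044,'tipL'),(38,-45,.044,'tipR')): print(t,proj('wrist',fx(x,y,z)[:3])[0].round(0))
y=cv2.inRange(h,(20,120,60),(35,255,255)); n,l,st,ce=cv2.connectedComponentsWithStats(y)
for i in range(1,n):
    if st[i,4]>60:
        x0=st[i,0]; r=np.nonzero((l==i)[:,x0:x0+5])[0].mean(); print(st[i],'tip fixture',where(at('wrist',r,x0,.043)))
blue=cv2.inRange(h,(100,130,20),(130,255,255))>0
N=[];F=[]
for r in range(5,190,3):
    for lst,z,k0,k1,s in((N,.048,150,290,1),(F,.039,250,400,-1)):
        for k in range(k0,k1):
            a=blue[r,k-5:k].all() and not blue[r,k:k+5].any(); b=not blue[r,k-5:k].any() and blue[r,k:k+5].all()
            if (a if s==1 else b):
                q=where(at('wrist',r,k-.5,z)); lst.append((q[0][0],q[0][1])); break
for nm,l in(('near',N),('far',F)): print(nm,[(float(a),float(b)) for a,b in l][::3])
E
```

```text
31.4 [ 0.53258529 -0.06493962  0.27589973] [-1.92855443e+00 -2.47903829e+00 -3.86892742e-04] [-0.52  0.3   0.71  1.78 -0.21  1.14  0.51] 0.01743319054806244
cover 0.85 [ 45.5 509.8] [0.7672 0.135  0.03  ]
cover 0.74 [129.6 303.8] [ 0.5685 -0.0114  0.03  ]
cover_block 0.66 [135.4 286.6] [ 0.5454 -0.0191  0.08  ]
cover_dot_end 0.63 [ 75.  282.8] [0.5273 0.0411 0.039 ]
cover_near_face 0.79 [131.9 262.6] [ 0.5208 -0.0261  0.039 ]
clip_left_nose 0.77 [ 93.4 319.4] [0.5736 0.0319 0.037 ]
clip_left_nose 0.57 [157.6 453.3] [7.539e-01 4.000e-04 3.700e-02]
clip_right_nose 0.84 [171.  317.4] [ 0.598  -0.0564  0.037 ]
cover_channel 0.57 [133.4 320.4] [ 0.5884 -0.0119  0.036 ]
cover_channel 0.57 [ 61.9 499.8] [0.7608 0.1134 0.036 ]
near/dot corner [ 72. 259.]
near/other [187. 260.]
far/dot [ 73. 345.]
far/other [185. 337.]
tipL [ 93. 307.]
tipR [171. 304.]
[307  87  11  12 132] tip fixture (array([38. , 45.2]), np.float64(43.0))
[319  87  52  13 643] tip fixture (array([51.6, 44.9]), np.float64(43.0))
[304 165  60  14 676] tip fixture (array([ 38. , -45.5]), np.float64(43.0))
near [(-37.3, 82.7), (-16.8, 61.3), (-16.8, 51.9), (-16.8, 42.4), (-17.0, 16.2), (-15.8, 6.1), (-15.9, -4.2), (-15.9, -14.7), (-15.9, -25.3), (-16.0, -36.1), (-16.0, -47.0), (-16.1, -58.2)]
far [(18.5, 93.0), (16.5, 83.9), (80.3, 62.0), (81.0, 36.0), (80.6, 25.9), (80.1, 15.7), (80.9, 5.4), (80.4, -5.2), (81.2, -15.9), (80.7, -26.7), (80.3, -37.8), (80.8, -64.3)]
```

```bash
python3 -c "
from cell import *
print(sign_off())"
```

```text
the job is handed in; nothing more can be done
None
```

The cover is clipped under both yellow clips, all three touch-offs were made in order, and the probe hangs upright in its stand; I handed the job in at about 31 s of the 67 s allowed.

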